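Flip the bag base onto the punching slab

ROBOT

A 6-joint arm with a two-finger parallel gripper is mounted at the origin on the work surface. World frame = base frame: x ahead of the robot, y to its left, z up, the work surface at z = 0. Lengths are in m, angles in rad, forces in N, time in s.
With the tool pointing down it reaches from about 0.375 to 0.9 m from the base axis. Payload 3.1 kg.
Tool frame: the origin (TCP) lies on the centre line of the jaws, within the pads' length; the fingertips stand 19 mm ahead of it and the grasp point (between the pads) is the TCP; y points along the fingers, x is the direction in which the jaws open and shut, and the axes are right-handed (so a half turn about y gives the same grasp; the last joint's range is limited). The gripper opens to 85 mm and grips with 20 to 120 N. Pads are 22 mm wide; open, the fingers measure 114 mm over their backs; the gripper's body (76 mm by 85 mm) begins 54 mm behind the grasp point. The pads swing forward as they close: fully open they stand 13 mm farther back than shut.
Start: joints at [1.028, 0.527, 1.433, -0, 1.181, -0.178], TCP at [0.222, 0.584, 0.25] pointing down, gripper open.
Joint ranges: [-3.08, 3.08], [-0.75, 2.2], [0.22, 2.44], [-1.43, 4.57], [0, 2.65], [-2.85, 2.85]. Speed limits (rad/s): [2.79, 2.79, 3.14, 3.14, 3.14, 3.14].

INTERFACE

Orientations are given as a unit quaternion [x, y, z, w].
In Python, from station import * gives the robot as it stands.
- The arm moves only by the tool step_arm, never from a script. Its argument "moves" is a list of rows, each a list of 7 numbers: the turn, a rotation vector about the tool's x, y, z in rad, then the shift along the tool's x, y, z in cm, then the closure, from -1 (fully open) to 1 (shut). A call has 1 to 12 rows; each row is the pose to reach, as a shift and turn from the pose measured when the call began, along the tool's axes at that moment; what a row does not reach only later rows make up. A row lasts 1/8 s, in which the tool goes at most 62.5 mm and 10.7 degrees, less where a joint would pass 70% of its speed; a pose out of reach is approached as far as the arm can. A call with a gripper value outside its range is refused whole. The fingers move at their own pace and stop on an object; "grip_force" is the grip in N (left out, the last holds). Time passes only in rows, so rows that repeat a pose let the fingers close. It gives the time, the measured TCP pose, the force and the opening at its end, in the units of the state.
- sense(): the state, without advancing time (a new reading comes with each control period).
- snapshot(name): name is "scene" or "side" or "wrist"; returns a dict with "frame" (384x512x3 uint8, red, green, blue), "z_map" (384x512 float32, m along the optical axis (not along the pixel's ray), 0 where there is no reading), "vfov" (degrees; the focal length in pixels is half the picture's height over the tangent of half this angle, whatever the lens; pixels are square), "cx", "cy" (the principal point, pixels), "xyz" and "orientation" of the camera in the world. Camera axes: x right, y down, z forward; pixel columns grow to the right and rows downward; lengths in m; the calibration is good to about 2 mm. A picture is of the moment at which its call begins.
- sign_off(): hands the job in, once; it reports no verdict.
The state is a dict: "t": time; "q": joint angles; "qd": joint speeds; "tau": joint torques, N m; "tcp_pos": TCP position; "tool_rot": TCP orientation; "force": force on the tool from outside, world axes, zero at the start; "ft_torque": the same for the moment, N m; "finger_gap": opening from 0.0 (shut) to 1.0 (fully open).
Only numpy, scipy, OpenCV 4.12 (cv2) and the standard library are available. Lean on these libraries where they do the work, as an engineer would, in place of code of your own. Each camera call takes 0.05 s, during which the arm holds its last target.

TASK

Turn the handbag base board over onto the stone slab so that its feet can be tightened: without gripping it or picking it up, push it against the slab's edge and keep pushing under its free long edge until it tips up on edge there and falls over onto the slab, feet up. Then push it on until it lies flat and wholly on the slab with nothing overhanging. Leave the thread spool, the steel weight and the awl where they are.

Things in the scene. Friction and masses are not known exactly. Their poses are not given: they have to be found in the camera images.
- base: Handbag base: loose plywood board 115 (x) x 170 (y) x 6 mm, 0.11 kg, on four brass feet, 15 mm high and 16 mm wide, on its -z side at x +-40, y +-60 mm. Origin: middle of the board, 18 mm above the mat when on its feet. Starts feet down beside the slab, its +x edge facing the slab, within 0.2 rad of parallel, 20 to 60 mm short; tips leaning towards the slab fit 15 mm under its free edge.
- slab: Fixed white marble punching slab, 220 (its x) x 260 (its y) x 25 mm high, on the mat. Origin at the foot of the middle of its working face, the upright 260 mm long face that looks to the robot's right, towards the base. Its x axis is level, square to that face, into the slab (to the robot's left, within 0.3 rad). Top at z = 25 mm.
- base_free_a (a point): Corner of the base board at its x = -57.5, y = +85 mm, mid-thickness: on the free long edge, away from the slab, at the start.
- base_free_b (a point): Corner of the base board at its x = -57.5, y = -85 mm, mid-thickness: on the free long edge, away from the slab, at the start.
- base_wall_a (a point): Corner of the base board at its x = +57.5, y = +85 mm, mid-thickness: on the long edge facing the slab; it is the pivot of the flip.
- base_wall_b (a point): Corner of the base board at its x = +57.5, y = -85 mm, mid-thickness: on the long edge facing the slab; it is the pivot of the flip.
- spool: Bystander: small spool of black thread with light brown ends, 64 mm in diameter, 65 mm high, standing loose on the mat beyond the base or the slab. Origin at the centre of its underside.
- awl: Bystander: awl with a dark wooden handle, 137 mm long, 25 mm thick, lying loose on the mat beyond the slab or the base. Origin on the mat under its middle; the handle runs 70 mm to its -x, the point 67 mm to its +x.
- weight: Bystander: round steel pattern weight with a small knob, 56 mm in diameter, 40 mm high, 0.3 kg, loose on the part of the slab away from the base. Origin at the centre of its underside.
There are look-alikes about, which are no part of the job. There is more than one size of the base; the job needs the largest.

How it is judged:
By the outcome, as a careful person would: the job done as asked, in the order asked, and still so for the second after the job is handed in, with the robot touching nothing.
It also fails if it takes over 54 s, if anything falls off the work surface, if the arm or the gripper's body presses on something with over 40 N, if the wrist force passes 120 N, or if a joint passes its speed limit or range.

## Working session

There is one attempt and no reset: what is moved stays moved. The work goes in short steps, Python scripts to look and compute and a tool call to move; the robot and the scene stay as the last step left them, time stands still between calls to the robot, and variables do not carry over. Pictures are saved under pics/ and viewed, and the job is handed in when it is done.

Besides the shell and the picture viewer there is one more tool, called after ">>>" as a command line: name --pt "numbers of a row" for each row, then --argument value for the rest. step_arm: Moves the arm, as the interface text tells. Its arguments: {"type":"object","properties":{"moves":{"type":"array","items":{"type":"array","items":{"type":"number"}}},"grip_force":{"type":"number"}},"required":["moves"]}

```bash
ls; mkdir -p pics; python3 - <<'E'
from station import *
import cv2,numpy as np,pickle
s=sense();print(s)
for n in ["scene","side","wrist"]:
    d=snapshot(n);pickle.dump(d,open(f"{n}0.pkl","wb"))
    cv2.imwrite(f"pics/{n}0.png",cv2.resize(d["frame"][:,:,::-1],(800,600)))
    print(n,d["vfov"],d["cx"],d["cy"],d["xyz"],d["orientation"])
E
```

```text
pics
{'t': 0.0, 'q': array([ 1.02849200e+00,  5.28456633e-01,  1.43391063e+00, -4.65118516e-05,
        1.18141872e+00, -1.78517342e-01]), 'qd': array([-1.43448016e-03,  3.81941000e-05, -2.34284249e-04, -1.02650796e-04,
       -1.21234487e-04,  9.15561125e-04]), 'tau': array([ 1.31814519e-03, -4.42341828e+01, -1.78025758e+01, -1.49864063e-04,
        8.24913644e-03, -1.08303587e-05]), 'tcp_pos': array([0.22201867, 0.58350203, 0.2493368 ]), 'tool_rot': array([ 0.58252723,  0.40061009, -0.40201051, -0.58186006]), 'force': array([ 0.21504908, -0.41126786,  0.02781842]), 'ft_torque': array([ 0.05368581,  0.01581603, -0.03838854]), 'finger_gap': 1.0016839569755285}
scene 53.299019073101 254.2597765633004 196.47034749366284 [ 1.01464543 -0.12507473  0.78790829] [ 0.7987673   0.54289603 -0.14574685 -0.21445873]
side 44.356431486335715 260.87774930485364 196.28082978353365 [ 0.54318284 -0.80407801  0.61561283] [ 0.88222638 -0.03496709  0.02153757 -0.46903096]
wrist 63.439283527929824 258.5560534708505 188.6753767076137 [0.15800822 0.60746551 0.37312658] [0.8161414  0.56216096 0.07496418 0.11076394]
```

View pics/scene0.png

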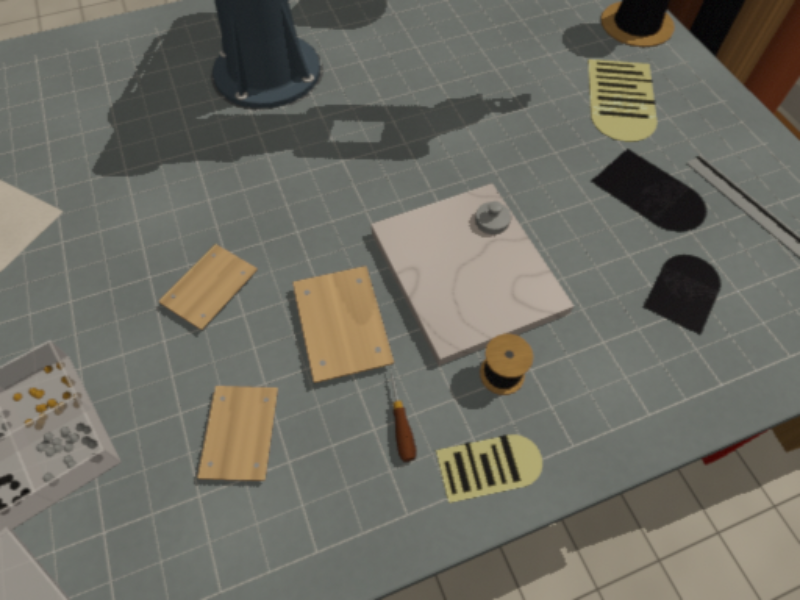

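View pics/side0.png

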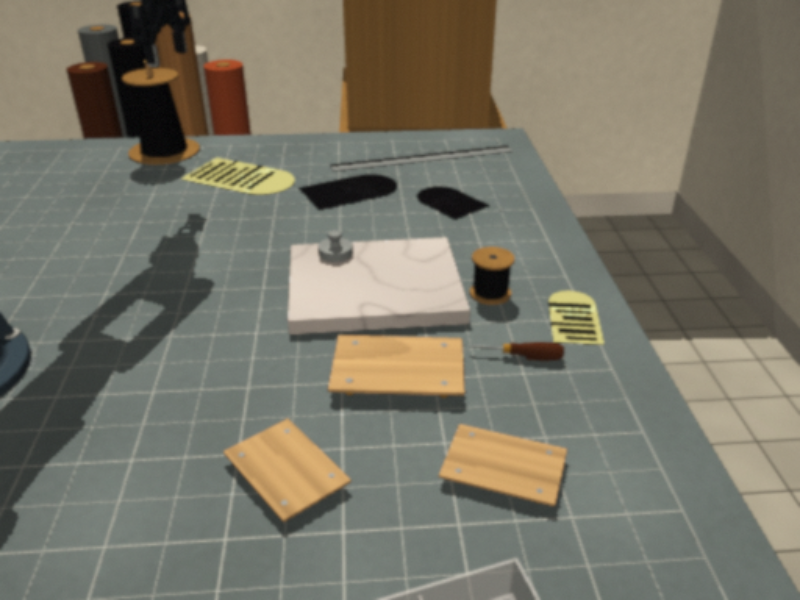

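View pics/wrist0.png

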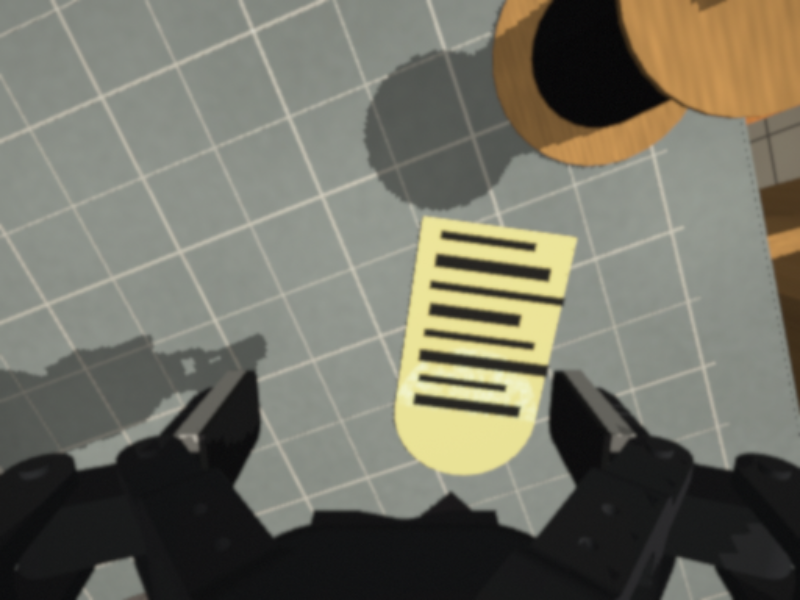

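The largest board, beside the slab with one edge facing it, is at about (342,323) in the scene picture. Smaller look-alikes are at (208,287) and (239,434). The weight is at (492,217), the spool at (507,362) and the awl at (402,430). I'll measure all of these next.

```bash
cat > h.py <<'E'
import numpy as np,cv2,pickle
from scipy.spatial.transform import Rotation as R
def K(d):
    f=d["frame"].shape[0]/2/np.tan(np.radians(d["vfov"])/2);return f,d["cx"],d["cy"]
def onplane(d,u,v,z):
    f,cx,cy=K(d);r=R.from_quat(d["orientation"]).apply([(u-cx)/f,(v-cy)/f,1]);p=np.array(d["xyz"]);return p+r*(z-p[2])/r[2]
def cloud(d):
    f,cx,cy=K(d);v,u=np.mgrid[0:d["z_map"].shape[0],0:d["z_map"].shape[1]];z=d["z_map"]
    P=np.stack([(u-cx)/f*z,(v-cy)/f*z,z],-1);return R.from_quat(d["orientation"]).apply(P.reshape(-1,3)).reshape(P.shape)+d["xyz"]
E
python3 - <<'E'
from h import *
for n in ["scene","side"]:
    d=pickle.load(open(n+"0.pkl","rb"));x,y,w,h=(170,110,220,200) if n=="scene" else (130,140,280,200)
    c=cv2.resize(d["frame"][y:y+h,x:x+w,::-1],None,fx=800/w if n=="side" else 3,fy=800/w if n=="side" else 3,interpolation=cv2.INTER_CUBIC);cv2.imwrite(f"pics/{n}crop.png",c)
d=pickle.load(open("scene0.pkl","rb"));P=cloud(d)
hsv=cv2.cvtColor(d["frame"],cv2.COLOR_RGB2HSV)
wood=((hsv[...,1]>70)&(hsv[...,0]>8)&(hsv[...,0]<28)&(P[...,2]>.008)&(P[...,2]<.035)&(P[...,0]<.95)&(P[...,0]>.2)).astype(np.uint8)
n,l,st,ce=cv2.connectedComponentsWithStats(wood)
for i in range(1,n):
    if st[i,4]>300:
        q=P[l==i];r=cv2.minAreaRect((q[:,:2]*1000).astype(np.float32));print(ce[i]*1.5625,r,np.median(q[:,2]),cv2.boxPoints(r).tolist())
m=((P[...,2]>.018)&(P[...,2]<.032)&(hsv[...,1]<60)&(P[...,0]>.3)&(P[...,0]<.9)&(P[...,1]>-.1)&(P[...,1]<.5)).astype(np.uint8)
n,l,st,ce=cv2.connectedComponentsWithStats(m)
i=1+np.argmax(st[1:,4]);q=P[l==i];r=cv2.minAreaRect((q[:,:2]*1000).astype(np.float32));print("slab",r,np.median(q[:,2]),cv2.boxPoints(r).tolist())
print("weight",onplane(d,492/1.5625,207/1.5625,.06),"spool top",onplane(d,509/1.5625,356/1.5625,.065))
print("awl tip",onplane(d,388/1.5625,372/1.5625,.012),onplane(d,406/1.5625,458/1.5625,.012))
s=R.from_quat([0.58252723,0.40061009,-0.40201051,-0.58186006]).as_matrix();print(s.round(3))
E
```

```text
[207.69259819 285.98564955] ((456.506591796875, -214.07383728027344), (88.67134094238281, 128.60855102539062), 34.91876220703125) 0.01731296224121215 [[383.34423828125, -186.72499084472656], [456.96160888671875, -292.179443359375], [529.6689453125, -241.4226837158203], [456.05157470703125, -135.96823120117188]]
[341.4545107  323.80877294] ((593.137451171875, -46.56153106689453), (114.39635467529297, 171.88217163085938), 83.28653717041016) 0.022225311243173063 [[501.09893798828125, -93.32064819335938], [671.8025512695312, -113.41438293457031], [685.1759643554688, 0.1975860595703125], [514.4723510742188, 20.29132080078125]]
[238.50045881 433.18082178] ((698.4898681640625, -227.07359313964844), (87.14298248291016, 128.64230346679688), 66.96986389160156) 0.01693670350011295 [[622.2493286132812, -242.00900268554688], [740.6387329101562, -292.3358154296875], [774.7304077148438, -212.13818359375], [656.3410034179688, -161.81137084960938]]
[403.00548867 432.94529037] ((776.1103515625, -23.2889404296875), (22.657506942749023, 85.47164916992188), 78.25733947753906) 0.022053966166179162 [[731.9633178710938, -25.683162689208984], [815.6461791992188, -43.07803726196289], [820.2573852539062, -20.894718170166016], [736.5745239257812, -3.4998435974121094]]
slab ((570.8477783203125, 166.9342803955078), (262.7439880371094, 220.9742889404297), 1.789617657661438) 0.02606065102004268 [[436.08935546875, 273.2648620605469], [442.9903564453125, 52.39832305908203], [705.606201171875, 60.60369873046875], [698.7052001953125, 281.4702453613281]]
weight [0.50999502 0.23336758 0.06      ] spool top [0.75076934 0.1396616  0.065     ]
awl tip [ 0.69088982 -0.01098716  0.012     ] [ 0.81362379 -0.03321785  0.012     ]
[[ 0.356 -0.001 -0.935]
 [ 0.935 -0.002  0.356]
 [-0.002 -1.     0.   ]]
```

View pics/scenecrop.png

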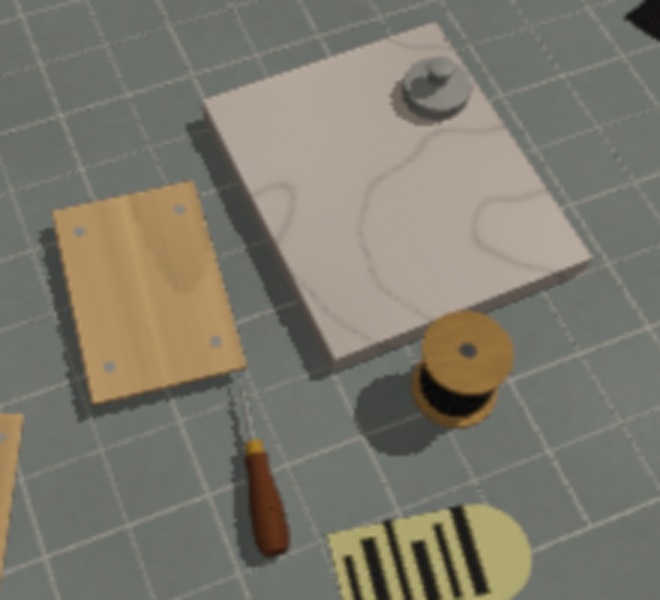

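View pics/sidecrop.png

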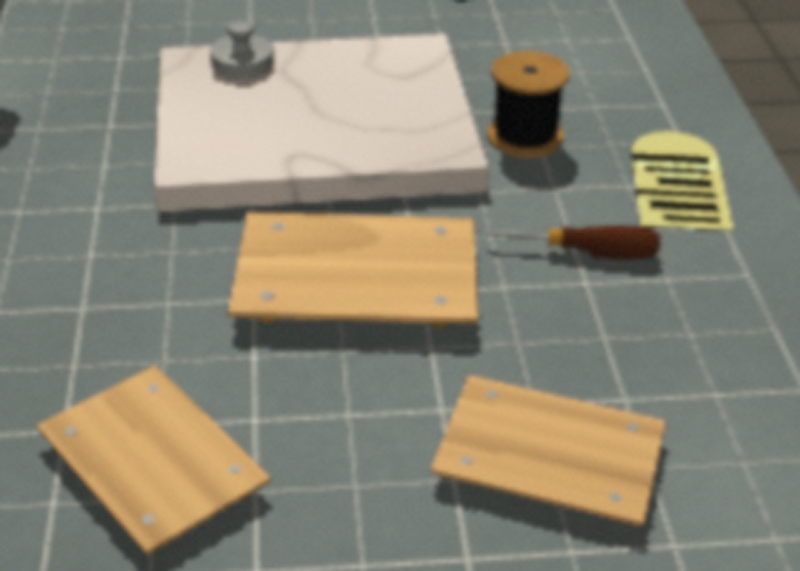

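Board found: 114 x 172 mm, centre (0.593, -0.047), top at about 0.021, which fits the largest size. The other two measure 88 x 129 mm. The slab measures 221 x 263 mm, top at 0.026. Next I need the fingertip geometry, which I can get from the wrist depth map.

```bash
python3 - <<'E'
from h import *
d=pickle.load(open("wrist0.pkl","rb"));P=cloud(d)
T=R.from_quat([0.58252723,0.40061009,-0.40201051,-0.58186006]);p=np.array([0.22201867,0.58350203,0.2493368])
Q=T.inv().apply((P-p).reshape(-1,3))*1000
m=(d["z_map"].ravel()>0)&(Q[:,1]<60)&(Q[:,1]>-60)&(abs(Q[:,0])<70)&(abs(Q[:,2])<40)
q=Q[m]
for a in range(-60,60,5):
    for s in (1,-1):
        k=(q[:,1]>=a)&(q[:,1]<a+5)&(q[:,0]*s>0)
        if k.sum()>3: print(a,s,k.sum(),q[k].min(0).round(),q[k].max(0).round())
E
```

```text
-60 1 1968 [  0. -60.  -6.] [ 68. -55.  19.]
-60 -1 2125 [-68. -60.  -6.] [ -0. -55.  19.]
-55 1 2247 [  1. -55. -11.] [ 70. -50.  19.]
-55 -1 2146 [-70. -55. -11.] [ -4. -50.  19.]
-50 1 3569 [ 37. -50. -12.] [ 70. -45.  16.]
-50 -1 3537 [-70. -50. -11.] [-38. -45.  16.]
-45 1 1150 [ 37. -45. -11.] [ 70. -40.  16.]
-45 -1 1126 [-70. -45. -11.] [-39. -40.  16.]
-40 1 424 [ 42. -40.   7.] [ 69. -35.  15.]
-40 -1 441 [-70. -40.   7.] [-43. -35.  16.]
-35 1 371 [ 41. -35.   3.] [ 54. -30.  14.]
-35 -1 377 [-55. -35.   3.] [-43. -30.  14.]
-30 1 322 [ 41. -30.  -1.] [ 54. -25.  13.]
-30 -1 323 [-56. -30.  -1.] [-43. -25.  13.]
-25 1 443 [ 41. -25.  -8.] [ 56. -20.  13.]
-25 -1 432 [-57. -25.  -8.] [-43. -20.  13.]
-20 1 414 [ 41. -20. -10.] [ 56. -15.  13.]
-20 -1 440 [-57. -20. -11.] [-43. -15.  13.]
-15 1 403 [ 41. -15. -10.] [ 55. -10.  13.]
-15 -1 386 [-57. -15. -10.] [-43. -10.  13.]
-10 1 330 [ 41. -10. -10.] [56. -5. 13.]
-10 -1 327 [-57. -10. -10.] [-43.  -5.  13.]
-5 1 288 [ 41.  -5. -10.] [56. -0. 13.]
-5 -1 289 [-57.  -5. -10.] [-43.  -0.  13.]
0 1 175 [ 41.   0. -10.] [48.  5. 12.]
0 -1 176 [-50.   0. -10.] [-43.   5.  13.]
5 1 18 [42.  5. -7.] [42.  7.  8.]
5 -1 15 [-44.   5.  -6.] [-43.   7.  10.]
```

```bash
cat >> h.py <<'E'
O=np.array([.5743,.057,0]);ang=np.arctan2(8.2,262.6)
f=np.array([np.cos(ang),np.sin(ang),0]);n=np.array([-np.sin(ang),np.cos(ang),0]);Z=np.array([0,0,1.])
def toslab(p): p=np.asarray(p)-O; return np.array([p@n,p@f,p[2]])   # depth, lateral(+ = ahead), z
def pose(lean,corner,ytip=.014,zt=.011,yaw=0):
    y=np.sin(lean)*n-np.cos(lean)*Z; x=f; M=np.stack([x,y,np.cross(x,y)],1)
    M=R.from_rotvec([0,0,yaw]).as_matrix()@M
    c=O+corner[0]*n+corner[1]*f+corner[2]*Z
    return c-M@[0,ytip,zt],M
def rel(s,lean,corner,**k):
    p,M=pose(lean,corner,**k);R0=R.from_quat(s["tool_rot"])
    rv=(R0.inv()*R.from_matrix(M)).as_rotvec();sh=R0.inv().apply(p-s["tcp_pos"])*100
    print("lean",round(np.degrees(lean)),"corner",corner,"->",np.r_[rv,sh].round(3).tolist())
def where(s,ytip=.014,zt=.011):
    R0=R.from_quat(s["tool_rot"]);y=R0.apply([0,1,0])
    print("t",round(s["t"],2),"corner(slab mm)",(toslab(s["tcp_pos"]+R0.apply([0,ytip,zt]))*1000).round(1),"back corner z",((s["tcp_pos"]+R0.apply([0,ytip,-zt]))[2]*1000).round(1),"lean",np.degrees(np.arctan2(y@n,-y[2])).round(1),"F slab",[round(float(s["force"]@a),1) for a in (n,f,Z)],"gap",round(s["finger_gap"],2))
E
python3 - <<'E'
from h import *
from station import *
s=sense()
for c in [(.501,-.0933,.018),(.6718,-.1134,.018),(.6852,.0002,.018),(.5145,.0203,.018),(.593,-.0466,.018),(.51,.2334,0),(.691,-.011,0),(.751,.14,0)]: print(c,(toslab(c)*1000).round(1))
rel(s,np.radians(0),(-.21,.02,.22))
rel(s,np.radians(25),(-.21,.02,.12))
E
```

```text
(0.501, -0.0933, 0.018) [-147.9  -78.    18. ]
(0.6718, -0.1134, 0.018) [-173.4   92.1   18. ]
(0.6852, 0.0002, 0.018) [-60.2 109.1  18. ]
(0.5145, 0.0203, 0.018) [-34.8 -60.9  18. ]
(0.593, -0.0466, 0.018) [-104.1   15.5   18. ]
(0.51, 0.2334, 0) [178.3 -58.8   0. ]
(0.691, -0.011, 0) [-71.6 114.5   0. ]
(0.751, 0.14, 0) [ 77.4 179.2   0. ]
lean 0 corner (-0.21, 0.02, 0.22) -> [0.001, 1.176, -0.002, -56.311, 1.629, -62.006]
lean 25 corner (-0.21, 0.02, 0.12) -> [0.385, 1.156, -0.258, -56.744, 12.225, -62.198]
```

>>> step_arm --pt "0 1.176 0 -56.3 1.6 -62 0" --pt "0 1.176 0 -56.3 1.6 -62 0" --pt "0 1.176 0 -56.3 1.6 -62 0" --pt "0 1.176 0 -56.3 1.6 -62 0" --pt "0 1.176 0 -56.3 1.6 -62 0" --pt "0 1.176 0 -56.3 1.6 -62 0" --pt "0 1.176 0 -56.3 1.6 -62 0" --pt "0 1.176 0 -56.3 1.6 -62 0" --pt "0 1.176 0 -56.3 1.6 -62 0" --pt "0 1.176 0 -56.3 1.6 -62 0" --pt "0 1.176 0 -56.3 1.6 -62 0" --pt "0 1.176 0 -56.3 1.6 -62 0"

```text
t: 1.65
tcp_pos: [0.562, -0.0867, 0.2357]
tool_rot: [0.707, 0.01, -0.011, -0.707]
force: [1.4, 0.9, -0.4]
finger_gap: 0.5
```

```bash
python3 - <<'E'
from h import *
from station import *
s=sense();where(s)
rel(s,np.radians(25),(-.21,.02,.10))
d=snapshot("wrist");P=cloud(d);T=R.from_quat(s["tool_rot"])
Q=T.inv().apply((P-s["tcp_pos"]).reshape(-1,3))*1000
m=(d["z_map"].ravel()>0)&(Q[:,1]<40)&(Q[:,1]>-40)&(abs(Q[:,0])<70)&(abs(Q[:,2])<25)
q=Q[m]
for a in range(-20,40,3):
    k=(q[:,1]>=a)&(q[:,1]<a+3)
    if k.sum()>3: print(a,k.sum(),q[k].min(0).round(),q[k].max(0).round(),abs(q[k][:,0]).min())
cv2.imwrite("pics/w1.png",d["frame"][:,:,::-1])
E
```

```text
t 1.65 corner(slab mm) [-132.3  -16.8  221.7] back corner z 221.8 lean -0.1 F slab [0.9, 1.5, -0.4] gap 0.5
lean 25 corner (-0.21, 0.02, 0.1) -> [0.437, -0.001, -0.001, 3.703, 12.775, -8.247]
-20 388 [-29. -20. -11.] [ 26. -17.  12.] 19.618051471001074
-17 271 [-29. -17. -11.] [ 26. -14.  12.] 19.68214344586998
-14 313 [-36. -14. -11.] [ 33. -11.  11.] 19.611344057215828
-11 346 [-37. -11. -12.] [34. -8. 12.] 19.62927450811249
-8 287 [-36.  -8. -11.] [33. -5. 12.] 19.687770550530075
-5 283 [-36.  -5. -11.] [34. -2. 11.] 19.691911851349516
-2 271 [-36.  -2. -11.] [33.  1. 11.] 19.68227302994633
1 255 [-37.   1. -11.] [33.  4. 12.] 19.721202277760327
4 233 [-36.   4. -11.] [33.  7. 11.] 19.721680871903814
7 207 [-35.   7. -10.] [32. 10. 12.] 19.71180999101265
10 141 [-32.  10. -11.] [30. 13. 11.] 19.741991897934373
13 84 [-29.  13. -11.] [26. 16. 11.] 19.72344225387434
16 17 [-23.  16.  -1.] [20. 18.  9.] 19.811941274069856
```

```bash
sed -i 's/ytip=.014/ytip=.0165/g' h.py; python3 - <<'E'
from h import *
from station import *
s=sense();where(s)
rel(s,np.radians(25),(-.2,.018,.10))
rel(s,np.radians(25),(-.2,.018,.03))
E
```

```text
t 1.7 corner(slab mm) [-140.7  -11.8  219.5] back corner z 219.7 lean -0.5 F slab [-4.5, 4.2, 1.2] gap 0.5
lean 25 corner (-0.2, 0.018, 0.1) -> [0.445, -0.003, 0.007, 2.943, 12.656, -6.416]
lean 25 corner (-0.2, 0.018, 0.03) -> [0.445, -0.003, 0.007, 2.898, 19.655, -6.353]
```

>>> step_arm --pt "0.44 0 0.01 2.9 12.7 -6.4 0" --pt "0.44 0 0.01 2.9 12.7 -6.4 0" --pt "0.44 0 0.01 2.9 12.7 -6.4 0" --pt "0.44 0 0.01 2.9 12.7 -6.4 0" --pt "0.44 0 0.01 2.9 19.6 -6.4 0" --pt "0.44 0 0.01 2.9 19.6 -6.4 0" --pt "0.44 0 0.01 2.9 19.6 -6.4 0"

```text
t: 2.58
tcp_pos: [0.5995, -0.1584, 0.0428]
tool_rot: [-0.54, -0.007, 0.013, 0.842]
force: [0.6, 0.7, 0.4]
finger_gap: 0.502
```

```bash
python3 - <<'E'
from h import *
from station import *
s=sense();where(s)
d=snapshot("side");cv2.imwrite("pics/s1.png",cv2.resize(d["frame"][:,:,::-1],(800,600)))
s=sense();where(s)
rel(s,np.radians(25),(-.19,.018,.0115))
rel(s,np.radians(25),(-.13,.018,.0115))
E
```

```text
t 2.58 corner(slab mm) [-199.2   18.5   32.4] back corner z 23.2 lean 24.7 F slab [0.7, 0.6, 0.4] gap 0.5
t 2.62 corner(slab mm) [-200.    19.2   33.3] back corner z 24.1 lean 24.6 F slab [-0.6, -0.3, 0.1] gap 0.5
lean 25 corner (-0.19, 0.018, 0.0115) -> [0.007, -0.001, 0.0, -0.123, 2.402, -0.012]
lean 25 corner (-0.13, 0.018, 0.0115) -> [0.007, -0.001, 0.0, -0.13, 4.899, 5.444]
```

View pics/s1.png

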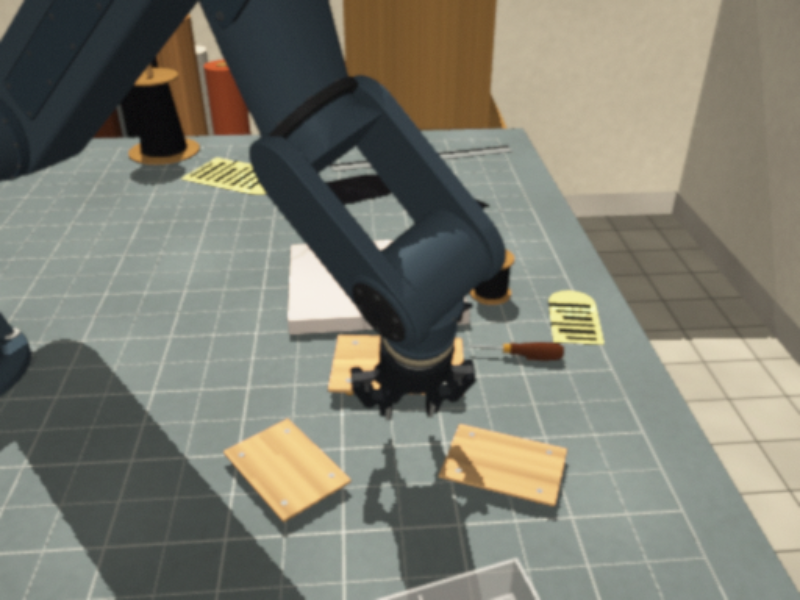

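>>> step_arm --pt "0 0 0 -0.1 2.4 0 0" --pt "0 0 0 -0.1 2.4 0 0" --pt "0 0 0 -0.1 2.8 0.9 0" --pt "0 0 0 -0.1 3.1 1.5 0" --pt "0 0 0 -0.1 3.3 2.0 0" --pt "0 0 0 -0.1 3.55 2.5 0" --pt "0 0 0 -0.1 3.8 3.0 0" --pt "0 0 0 -0.1 4.0 3.5 0" --pt "0 0 0 -0.1 4.25 4.0 0" --pt "0 0 0 -0.1 4.45 4.5 0" --pt "0 0 0 -0.1 4.7 5.0 0" --pt "0 0 0 -0.1 4.9 5.45 0"

```text
t: 4.12
tcp_pos: [0.5971, -0.0888, 0.0218]
tool_rot: [-0.54, -0.008, 0.013, 0.841]
force: [-0.8, -0.5, -0.2]
finger_gap: 0.5
```

```bash
cat > look.py <<'E'
from h import *
from station import *
import sys
tag=sys.argv[1]
s=sense();where(s)
for c in sys.argv[2:]:
    d=snapshot(c);pickle.dump(d,open(f"{c}_{tag}.pkl","wb"))
    x,y,w,h={"scene":(150,100,240,180),"side":(170,130,240,180),"wrist":(0,0,512,384)}[c]
    cv2.imwrite(f"pics/{c}_{tag}.png",cv2.resize(d["frame"][y:y+h,x:x+w,::-1],(800,600),interpolation=cv2.INTER_CUBIC))
E
python3 look.py p1 side scene wrist
```

```text
t 4.12 corner(slab mm) [-129.6   18.3   11.3] back corner z 2.2 lean 24.6 F slab [-0.5, -0.8, -0.2] gap 0.5
```

View pics/side_p1.png

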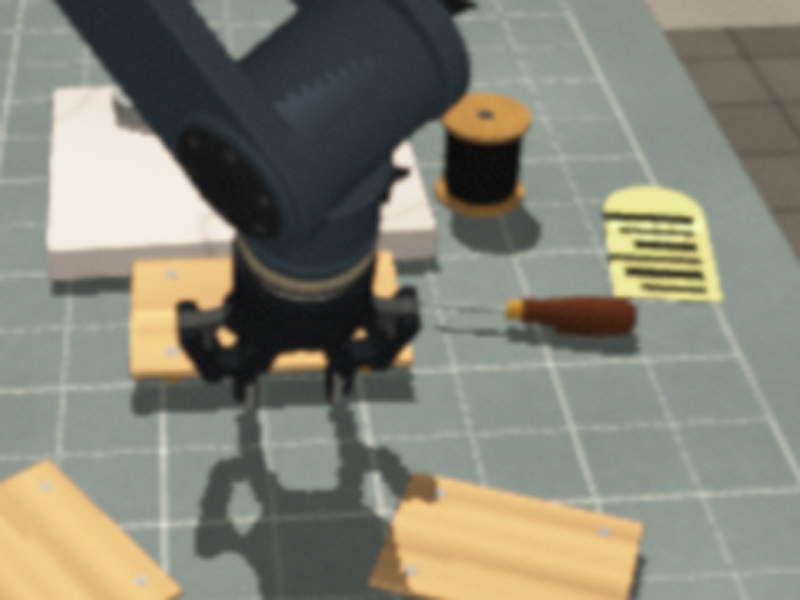

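View pics/scene_p1.png

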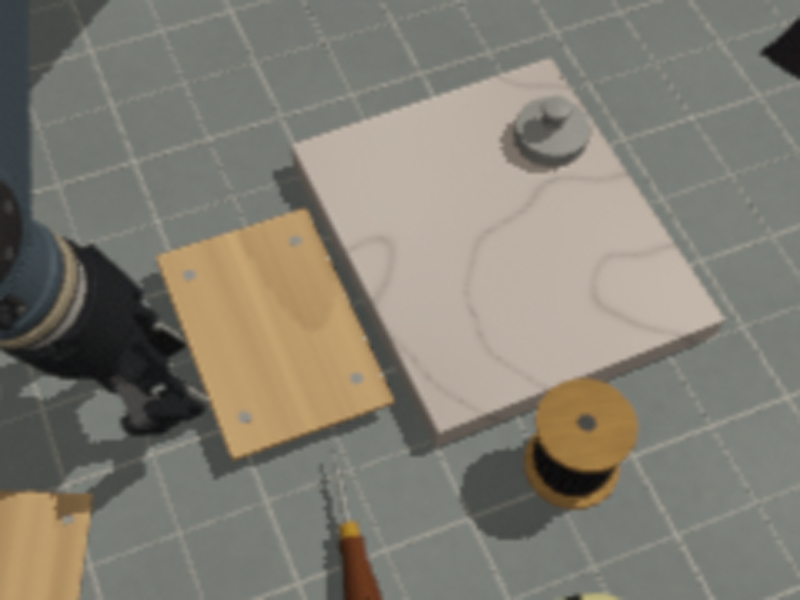

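View pics/wrist_p1.png

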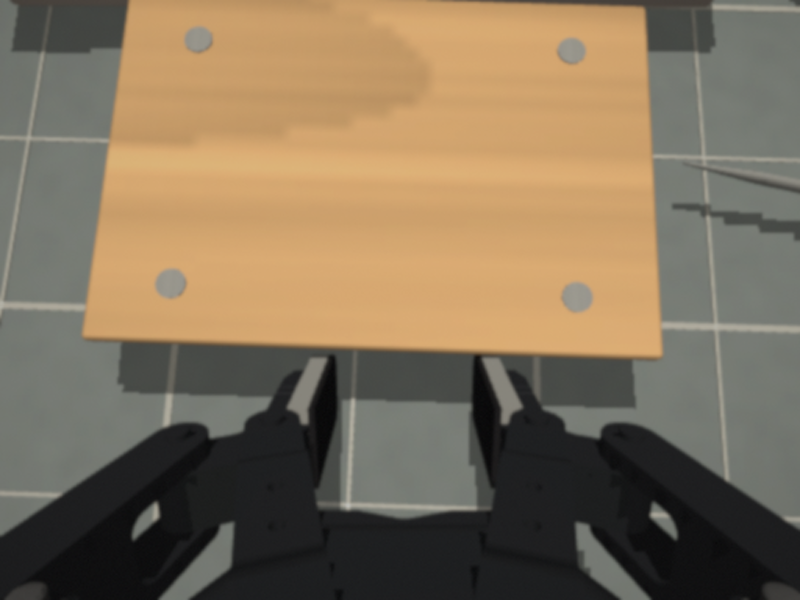

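The board is square to the slab to within about 1°, and the awl tip is clear of it on the right. I'll keep pushing until it is flush.

>>> step_arm --pt "0 0 0 0 0.2 0.45 0" --pt "0 0 0 0 0.35 0.8 0" --pt "0 0 0 0 0.5 1.1 0" --pt "0 0 0 0 0.6 1.35 0" --pt "0 0 0 0 0.6 1.35 0"

```text
t: 4.9
tcp_pos: [0.5964, -0.074, 0.022]
tool_rot: [-0.54, -0.008, 0.013, 0.841]
force: [0.6, -2.4, -0.6]
finger_gap: 0.499
```

```bash
python3 look.py p2 wrist scene
```

```text
t 4.9 corner(slab mm) [-114.7   17.9   11.6] back corner z 2.4 lean 24.6 F slab [-2.4, 0.5, -0.6] gap 0.5
```

View pics/wrist_p2.png

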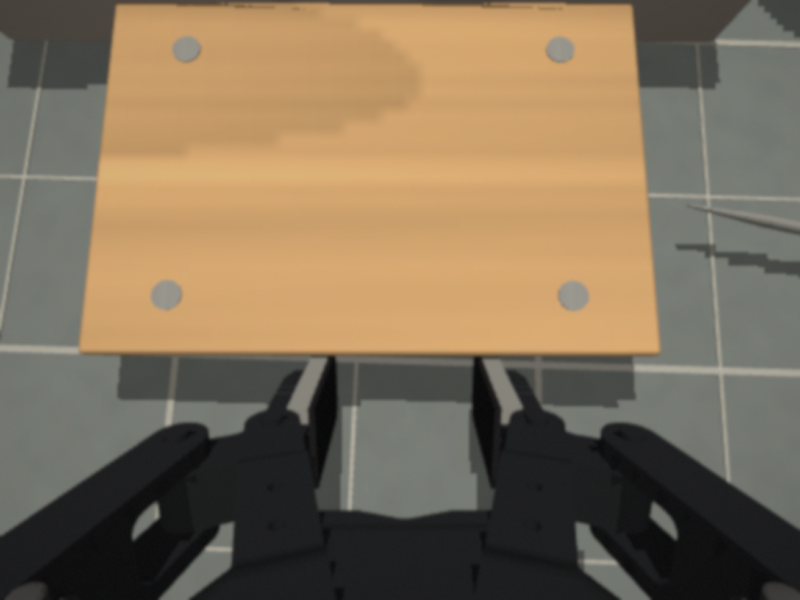

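View pics/scene_p2.png

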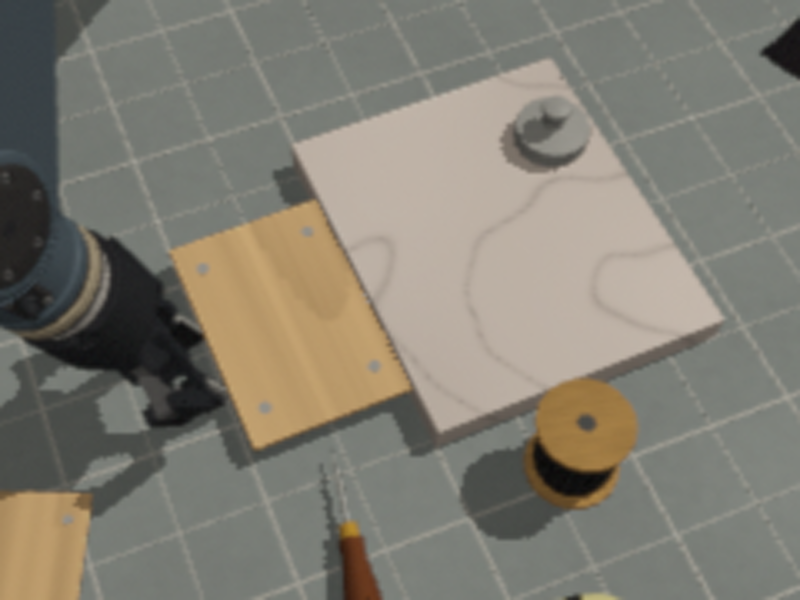

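The board is flush along the slab face. A small preload next, reading the force.

>>> step_arm --pt "0 0 0 0 0.08 0.18 0" --pt "0 0 0 0 0.12 0.27 0" --pt "0 0 0 0 0.12 0.27 0"

```text
t: 5.38
tcp_pos: [0.5966, -0.0735, 0.0219]
tool_rot: [-0.542, -0.009, 0.013, 0.84]
force: [-1.8, -7.7, -0.8]
finger_gap: 0.498
```

```bash
python3 look.py p3 wrist;  python3 -c "
from h import *
from station import *
s=sense()
for c in [(-.110,.018,.0165),(-.109,.018,.022),(-.108,.018,.028),(-.107,.018,.034)]: rel(s,np.radians(25),c)
rel(s,np.radians(35),(-.105,.018,.034))
"
```

```text
t 5.38 corner(slab mm) [-114.3   18.2   11.4] back corner z 2.3 lean 24.4 F slab [-7.6, -2.0, -0.8] gap 0.5
lean 25 corner (-0.11, 0.018, 0.0165) -> [0.011, -0.0, 0.0, -0.015, -0.277, 0.585]
lean 25 corner (-0.109, 0.018, 0.022) -> [0.011, -0.0, 0.0, -0.015, -0.736, 0.903]
lean 25 corner (-0.108, 0.018, 0.028) -> [0.011, -0.0, 0.0, -0.015, -1.242, 1.242]
lean 25 corner (-0.107, 0.018, 0.034) -> [0.011, -0.0, 0.0, -0.015, -1.747, 1.58]
lean 35 corner (-0.105, 0.018, 0.034) -> [0.185, -0.0, 0.0, -0.015, -1.445, 1.495]
```

View pics/wrist_p3.png

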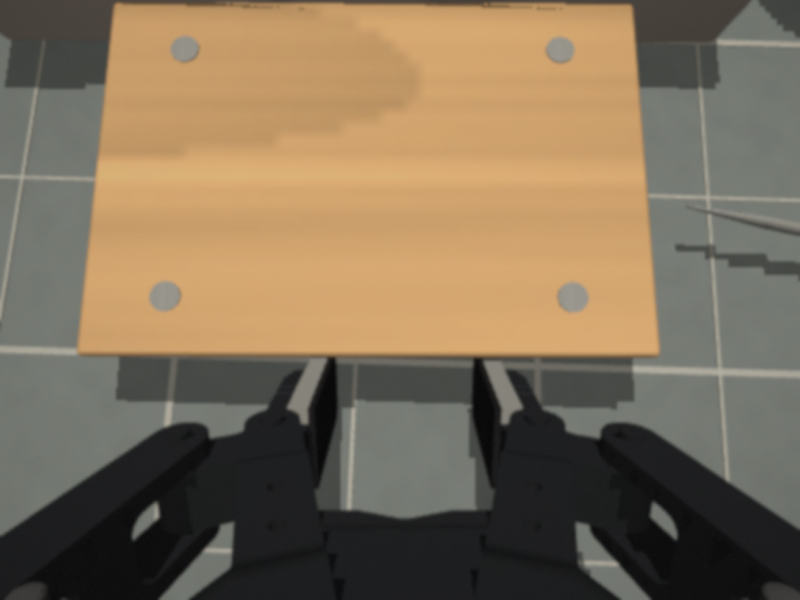

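>>> step_arm --pt "0 0 0 0 -0.05 0.45 0" --pt "0 0 0 0 -0.28 0.58 0" --pt "0 0 0 0 -0.5 0.75 0" --pt "0 0 0 0 -0.74 0.9 0" --pt "0 0 0 0 -1.0 1.05 0" --pt "0 0 0 0 -1.24 1.24 0"

```text
t: 6.18
tcp_pos: [0.5968, -0.0726, 0.0379]
tool_rot: [-0.546, -0.01, 0.013, 0.838]
force: [-4.7, -14.6, 0.6]
finger_gap: 0.495
```

```bash
python3 look.py p4 wrist side
```

```text
t 6.17 corner(slab mm) [-113.5   18.4   27.2] back corner z 18.4 lean 23.8 F slab [-14.4, -5.1, 0.6] gap 0.5
```

View pics/wrist_p4.png

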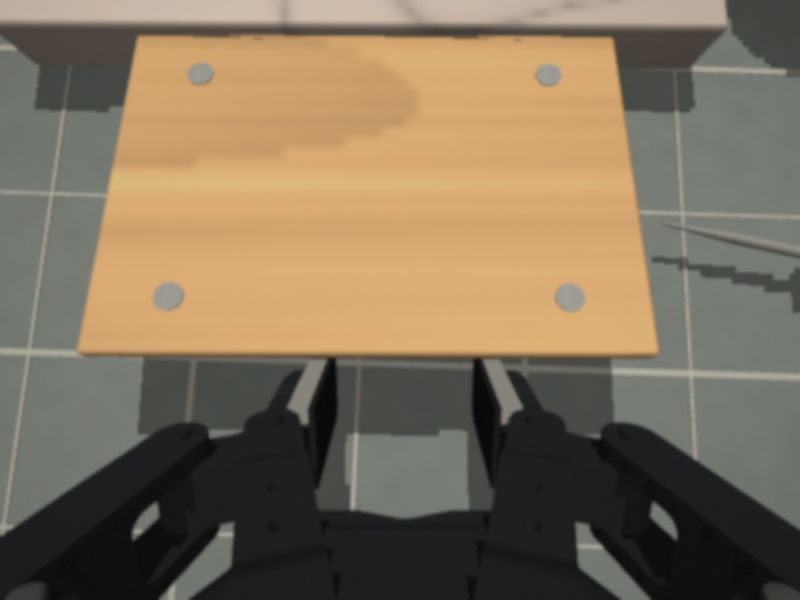

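View pics/side_p4.png

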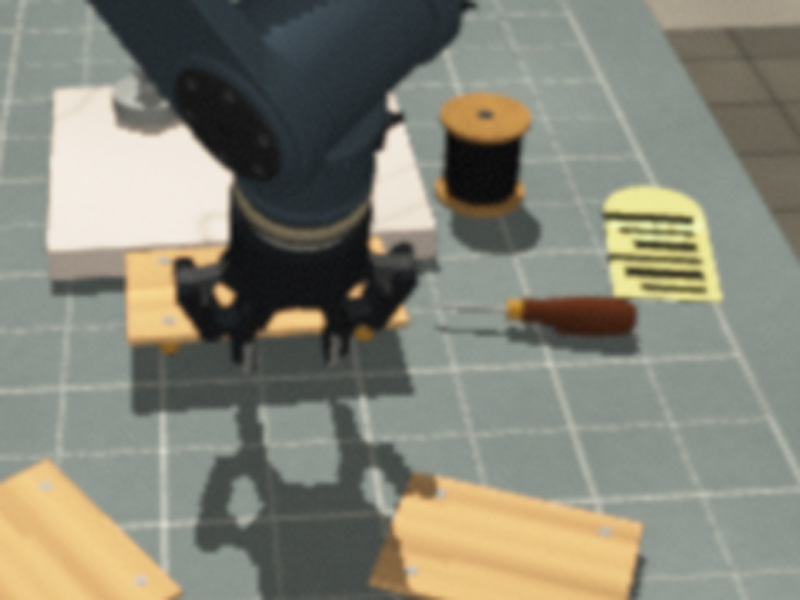

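```bash
cat >> h.py <<'E'
def Cphi(ph):
    c,s=np.cos(ph),np.sin(ph);H=max(21*c-9.5*s,6*c)
    return np.array([-115*c-6*s,H+115*s-6*c])
def arc(s,ph,lean,sl=4.5,pre=4.,lat=.018):
    C=Cphi(np.radians(ph));t=np.radians(lean)
    c=C+sl*np.array([np.sin(t),-np.cos(t)])+[pre,0]
    print("phi",ph,end=" ");rel(s,t,(round(c[0]/1000,4),lat,round(c[1]/1000,4)))
E
python3 -c "
from h import *
from station import *
s=sense();where(s)
for ph,l in [(12,26),(15,28),(18,30),(21,32),(24,34),(27,36),(30,38),(33,40),(36,40),(39,40),(42,40),(45,40)]: arc(s,ph,l)
"
```

```text
t 6.28 corner(slab mm) [-113.6   18.4   27.5] back corner z 18.6 lean 23.8 F slab [-14.1, -6.1, 0.7] gap 0.5
phi 12 lean 26 corner (np.float64(-0.1078), 0.018, np.float64(0.0326)) -> [0.038, 0.002, 0.002, -0.041, -0.191, 0.672]
phi 15 lean 28 corner (np.float64(-0.1065), 0.018, np.float64(0.0378)) -> [0.073, 0.002, 0.002, -0.04, -0.573, 0.946]
phi 18 lean 30 corner (np.float64(-0.105), 0.018, np.float64(0.043)) -> [0.108, 0.002, 0.002, -0.039, -0.944, 1.239]
phi 21 lean 32 corner (np.float64(-0.1031), 0.018, np.float64(0.048)) -> [0.143, 0.002, 0.002, -0.037, -1.28, 1.562]
phi 24 lean 34 corner (np.float64(-0.101), 0.018, np.float64(0.0529)) -> [0.178, 0.002, 0.002, -0.036, -1.596, 1.902]
phi 27 lean 36 corner (np.float64(-0.0985), 0.018, np.float64(0.0576)) -> [0.213, 0.002, 0.002, -0.035, -1.876, 2.271]
phi 30 lean 38 corner (np.float64(-0.0958), 0.018, np.float64(0.0622)) -> [0.248, 0.002, 0.002, -0.033, -2.138, 2.657]
phi 33 lean 40 corner (np.float64(-0.0928), 0.018, np.float64(0.0666)) -> [0.283, 0.002, 0.002, -0.032, -2.367, 3.063]
phi 36 lean 40 corner (np.float64(-0.0897), 0.018, np.float64(0.0707)) -> [0.283, 0.002, 0.002, -0.031, -2.617, 3.512]
phi 39 lean 40 corner (np.float64(-0.0863), 0.018, np.float64(0.0746)) -> [0.283, 0.002, 0.002, -0.029, -2.836, 3.981]
phi 42 lean 40 corner (np.float64(-0.0826), 0.018, np.float64(0.0783)) -> [0.283, 0.002, 0.002, -0.028, -3.026, 4.469]
phi 45 lean 40 corner (np.float64(-0.0787), 0.018, np.float64(0.0818)) -> [0.283, 0.002, 0.002, -0.027, -3.188, 4.967]
```

>>> step_arm --pt "0.04 0 0 0 -0.19 0.67 0" --pt "0.07 0 0 0 -0.57 0.95 0" --pt "0.11 0 0 0 -0.94 1.24 0" --pt "0.14 0 0 0 -1.28 1.56 0" --pt "0.18 0 0 0 -1.6 1.9 0" --pt "0.21 0 0 0 -1.88 2.27 0"

```text
t: 7.02
tcp_pos: [0.596, -0.0588, 0.0646]
tool_rot: [-0.454, -0.008, 0.014, 0.891]
force: [-0.2, -1.7, -0.5]
finger_gap: 0.499
```

```bash
python3 look.py p5 wrist side;python3 -c "
from h import *
from station import *
s=sense();where(s)
for ph,l in [(30,38),(33,40),(36,40),(39,40),(42,40),(45,40),(50,40),(55,40),(60,40)]: arc(s,ph,l)
"
```

```text
t 7.03 corner(slab mm) [-97.8  18.1  57.7] back corner z 44.8 lean 36.0 F slab [-1.6, -0.3, -0.5] gap 0.5
t 7.12 corner(slab mm) [-98.1  18.1  57.5] back corner z 44.6 lean 35.9 F slab [-0.2, 0.1, 0.3] gap 0.5
phi 30 lean 38 corner (np.float64(-0.0958), 0.018, np.float64(0.0622)) -> [0.036, 0.002, 0.001, -0.009, -0.205, 0.403]
phi 33 lean 40 corner (np.float64(-0.0928), 0.018, np.float64(0.0666)) -> [0.071, 0.002, 0.001, -0.008, -0.344, 0.848]
phi 36 lean 40 corner (np.float64(-0.0897), 0.018, np.float64(0.0707)) -> [0.071, 0.002, 0.001, -0.007, -0.494, 1.34]
phi 39 lean 40 corner (np.float64(-0.0863), 0.018, np.float64(0.0746)) -> [0.071, 0.002, 0.001, -0.006, -0.61, 1.844]
phi 42 lean 40 corner (np.float64(-0.0826), 0.018, np.float64(0.0783)) -> [0.071, 0.002, 0.001, -0.005, -0.693, 2.361]
phi 45 lean 40 corner (np.float64(-0.0787), 0.018, np.float64(0.0818)) -> [0.071, 0.002, 0.001, -0.003, -0.747, 2.882]
phi 50 lean 40 corner (np.float64(-0.0716), 0.018, np.float64(0.087)) -> [0.071, 0.002, 0.001, -0.002, -0.751, 3.762]
phi 55 lean 40 corner (np.float64(-0.064), 0.018, np.float64(0.0916)) -> [0.071, 0.002, 0.001, 0.0, -0.678, 4.647]
phi 60 lean 40 corner (np.float64(-0.0558), 0.018, np.float64(0.0961)) -> [0.071, 0.002, 0.001, 0.002, -0.561, 5.575]
```

View pics/wrist_p5.png

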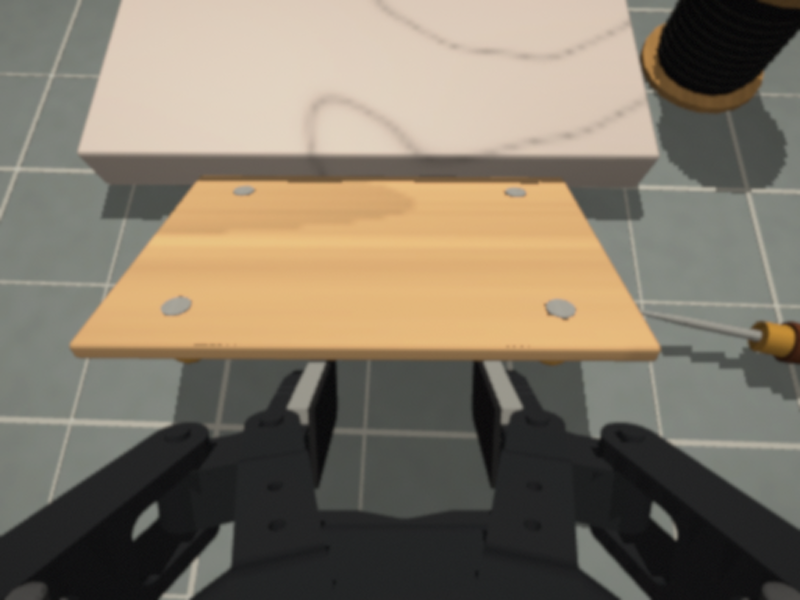

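View pics/side_p5.png

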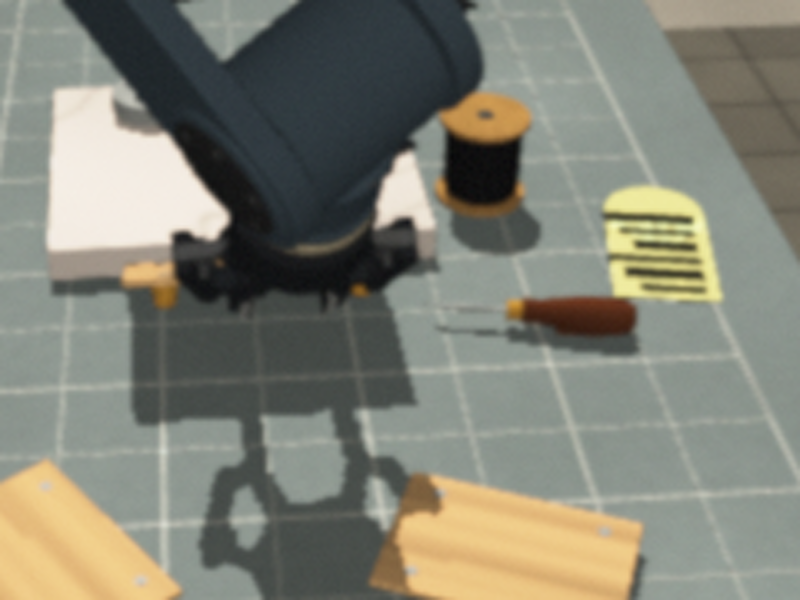

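The board is tilting evenly at about 30° with its wall edge square on the slab, and the forces are low. Carrying on along the arc.

>>> step_arm --pt "0.04 0 0 0 -0.2 0.4 0" --pt "0.07 0 0 0 -0.34 0.85 0" --pt "0.07 0 0 0 -0.49 1.34 0" --pt "0.07 0 0 0 -0.61 1.84 0" --pt "0.07 0 0 0 -0.69 2.36 0" --pt "0.07 0 0 0 -0.75 2.88 0" --pt "0.07 0 0 0 -0.75 3.3 0" --pt "0.07 0 0 0 -0.75 3.76 0"

```text
t: 8.12
tcp_pos: [0.5952, -0.0329, 0.0928]
tool_rot: [-0.423, -0.008, 0.014, 0.906]
force: [-0.2, -1.4, -0.3]
finger_gap: 0.501
```

```bash
python3 look.py p6 wrist scene;python3 -c "
from h import *
from station import *
s=sense();where(s)
for ph,l in [(55,40),(60,40),(65,40),(70,40),(75,40),(80,40),(85,40)]: arc(s,ph,l)
"
```

```text
t 8.12 corner(slab mm) [-71.4  18.1  87.2] back corner z 73.1 lean 39.9 F slab [-1.4, -0.2, -0.3] gap 0.5
t 8.22 corner(slab mm) [-71.2  18.1  87.4] back corner z 73.2 lean 39.9 F slab [-0.4, -0.3, -0.6] gap 0.5
phi 55 lean 40 corner (np.float64(-0.064), 0.018, np.float64(0.0916)) -> [0.001, 0.003, 0.001, -0.008, 0.137, 0.82]
phi 60 lean 40 corner (np.float64(-0.0558), 0.018, np.float64(0.0961)) -> [0.001, 0.003, 0.001, -0.006, 0.318, 1.738]
phi 65 lean 40 corner (np.float64(-0.0471), 0.018, np.float64(0.1008)) -> [0.001, 0.003, 0.001, -0.004, 0.517, 2.707]
phi 70 lean 40 corner (np.float64(-0.0381), 0.018, np.float64(0.1046)) -> [0.001, 0.003, 0.001, -0.001, 0.803, 3.641]
phi 75 lean 40 corner (np.float64(-0.0287), 0.018, np.float64(0.1076)) -> [0.001, 0.003, 0.001, 0.001, 1.177, 4.554]
phi 80 lean 40 corner (np.float64(-0.019), 0.018, np.float64(0.1098)) -> [0.001, 0.003, 0.001, 0.003, 1.631, 5.439]
phi 85 lean 40 corner (np.float64(-0.0091), 0.018, np.float64(0.1111)) -> [0.001, 0.003, 0.001, 0.005, 2.167, 6.281]
```

View pics/wrist_p6.png

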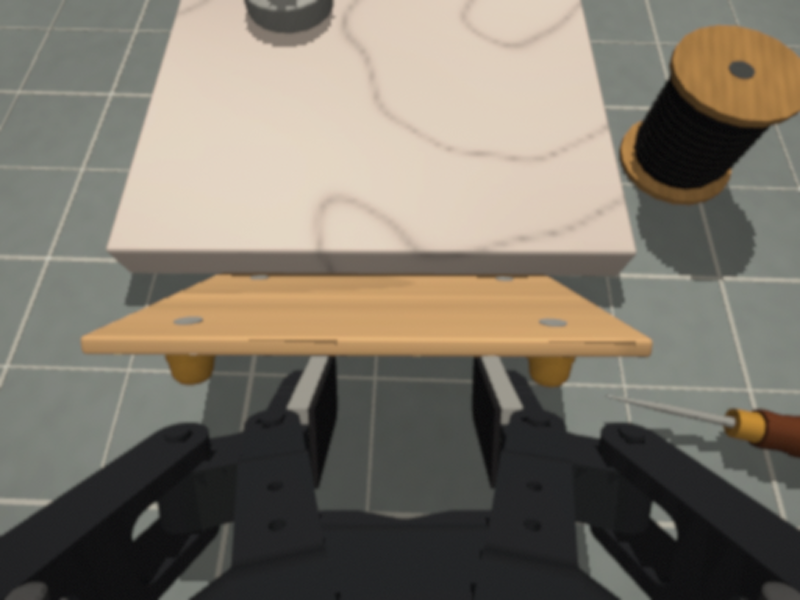

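View pics/scene_p6.png

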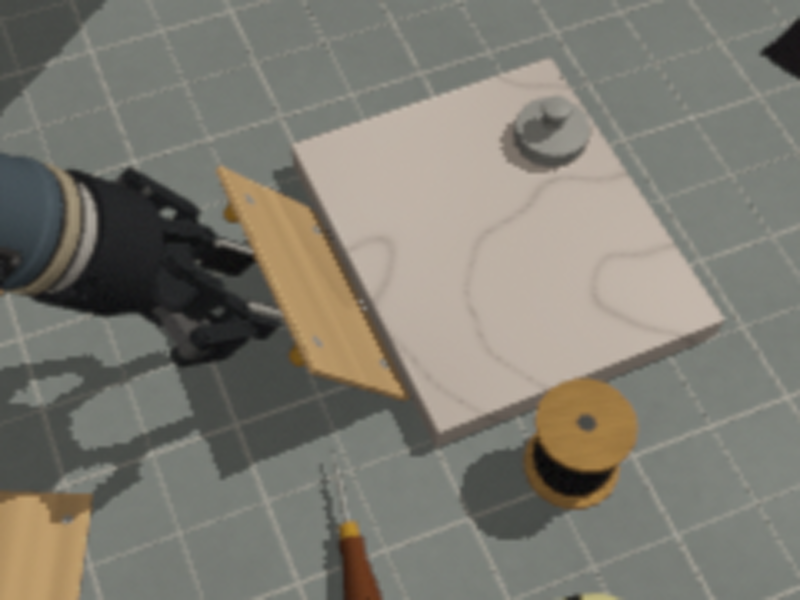

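```bash
python3 -c "
from h import *
from station import *
s=sense()
for ph,sl in [(55,5),(60,6),(65,7),(70,8),(75,9),(80,9)]: arc(s,ph,40,sl,4)
for d,z in [(-.010,.104),(0,.103),(.01,.1),(.02,.097)]: rel(s,np.radians(40),(d,.018,z))
"
```

```text
phi 55 lean 40 corner (np.float64(-0.0637), 0.018, np.float64(0.0912)) -> [0.001, 0.003, 0.001, -0.009, 0.187, 0.818]
phi 60 lean 40 corner (np.float64(-0.0548), 0.018, np.float64(0.095)) -> [0.001, 0.003, 0.001, -0.006, 0.467, 1.744]
phi 65 lean 40 corner (np.float64(-0.0455), 0.018, np.float64(0.0989)) -> [0.001, 0.003, 0.001, -0.004, 0.765, 2.707]
phi 70 lean 40 corner (np.float64(-0.0358), 0.018, np.float64(0.1019)) -> [0.001, 0.003, 0.001, -0.001, 1.158, 3.644]
phi 75 lean 40 corner (np.float64(-0.0258), 0.018, np.float64(0.1042)) -> [0.001, 0.003, 0.001, 0.001, 1.624, 4.558]
phi 80 lean 40 corner (np.float64(-0.0161), 0.018, np.float64(0.1064)) -> [0.001, 0.003, 0.001, 0.003, 2.078, 5.443]
lean 40 corner (-0.01, 0.018, 0.104) -> [0.001, 0.003, 0.001, 0.003, 2.653, 5.756]
lean 40 corner (0, 0.018, 0.103) -> [0.001, 0.003, 0.001, 0.005, 3.372, 6.459]
lean 40 corner (0.01, 0.018, 0.1) -> [0.001, 0.003, 0.001, 0.006, 4.244, 7.033]
lean 40 corner (0.02, 0.018, 0.097) -> [0.001, 0.003, 0.001, 0.007, 5.116, 7.607]
```

>>> step_arm --pt "0 0 0 0 0.1 0.4 0" --pt "0 0 0 0 0.19 0.82 0" --pt "0 0 0 0 0.33 1.28 0" --pt "0 0 0 0 0.47 1.74 0" --pt "0 0 0 0 0.62 2.22 0" --pt "0 0 0 0 0.77 2.7 0" --pt "0 0 0 0 0.96 3.17 0" --pt "0 0 0 0 1.16 3.64 0" --pt "0 0 0 0 1.39 4.1 0" --pt "0 0 0 0 1.62 4.56 0"

```text
t: 9.48
tcp_pos: [0.5936, 0.0131, 0.1099]
tool_rot: [-0.423, -0.008, 0.014, 0.906]
force: [0.4, -0.1, -0.5]
finger_gap: 0.497
```

```bash
python3 look.py p7 wrist scene;python3 -c "
from h import *
from station import *
s=sense();where(s)
for d,z in [(-.018,.104),(-.010,.104),(0,.102),(.01,.1),(.02,.097),(.03,.093)]: rel(s,np.radians(40),(d,.018,z))
"
```

```text
t 9.47 corner(slab mm) [-25.4  17.9 104.3] back corner z 90.1 lean 40.0 F slab [-0.1, 0.4, -0.5] gap 0.5
t 9.57 corner(slab mm) [-25.1  17.7 104.4] back corner z 90.2 lean 40.0 F slab [0.1, -0.3, 0.8] gap 0.5
lean 40 corner (-0.018, 0.018, 0.104) -> [0.001, 0.003, 0.0, 0.024, 0.484, 0.519]
lean 40 corner (-0.01, 0.018, 0.104) -> [0.001, 0.003, 0.0, 0.026, 0.998, 1.132]
lean 40 corner (0, 0.018, 0.102) -> [0.001, 0.003, 0.0, 0.028, 1.794, 1.77]
lean 40 corner (0.01, 0.018, 0.1) -> [0.001, 0.003, 0.0, 0.03, 2.589, 2.408]
lean 40 corner (0.02, 0.018, 0.097) -> [0.001, 0.003, 0.0, 0.031, 3.462, 2.982]
lean 40 corner (0.03, 0.018, 0.093) -> [0.001, 0.003, 0.0, 0.033, 4.41, 3.491]
```

View pics/wrist_p7.png

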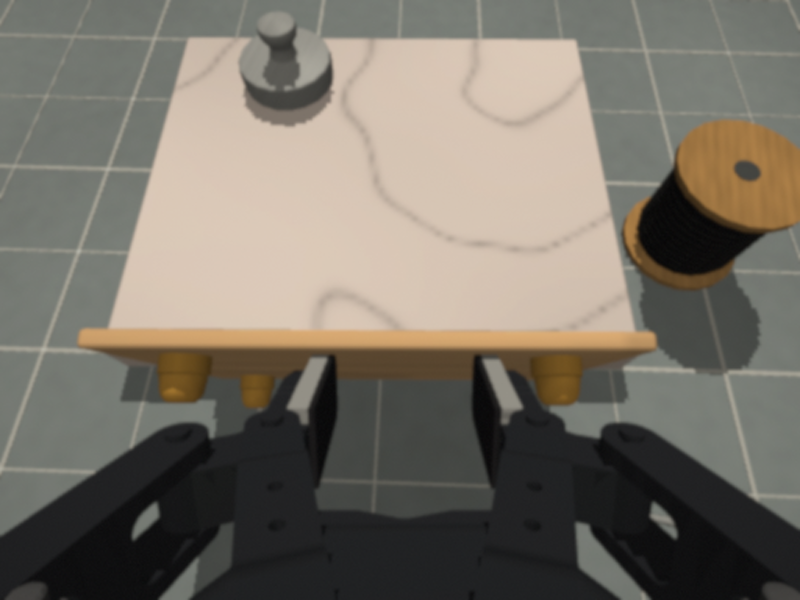

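View pics/scene_p7.png

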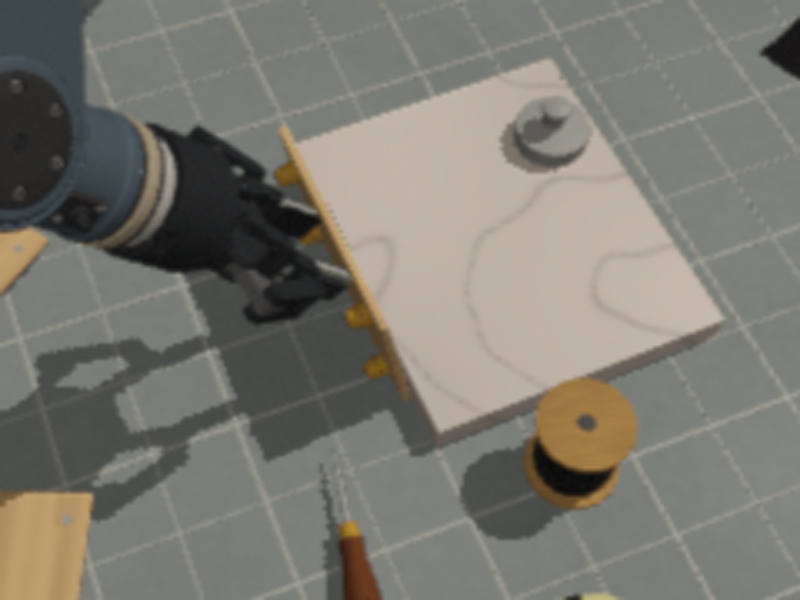

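The board is on edge at about 80°, square to the face. I'll ease it over slowly.

>>> step_arm --pt "0 0 0 0 0.24 0.26 0" --pt "0 0 0 0 0.48 0.52 0" --pt "0 0 0 0 0.74 0.83 0" --pt "0 0 0 0 1.0 1.13 0" --pt "0 0 0 0 1.4 1.45 0" --pt "0 0 0 0 1.8 1.77 0" --pt "0 0 0 0 2.2 2.1 0" --pt "0 0 0 0 2.6 2.4 0"

```text
t: 10.58
tcp_pos: [0.5922, 0.0489, 0.1053]
tool_rot: [-0.423, -0.008, 0.015, 0.906]
force: [-0.1, -0.1, 0.5]
finger_gap: 0.502
```

```bash
python3 look.py p8 wrist scene;python3 -c "
from h import *
from station import *
s=sense();where(s)
for d,z in [(.02,.096),(.03,.092)]: rel(s,np.radians(40),(d,.018,z))
"
```

```text
t 10.57 corner(slab mm) [10.4 17.6 99.8] back corner z 85.6 lean 40.0 F slab [-0.1, -0.1, 0.5] gap 0.5
t 10.68 corner(slab mm) [10.7 17.3 99.7] back corner z 85.6 lean 40.0 F slab [0.5, -0.2, -0.3] gap 0.5
lean 40 corner (0.02, 0.018, 0.096) -> [0.0, 0.003, -0.001, 0.066, 0.882, 0.473]
lean 40 corner (0.03, 0.018, 0.092) -> [0.0, 0.003, -0.001, 0.068, 1.831, 0.982]
```

View pics/wrist_p8.png

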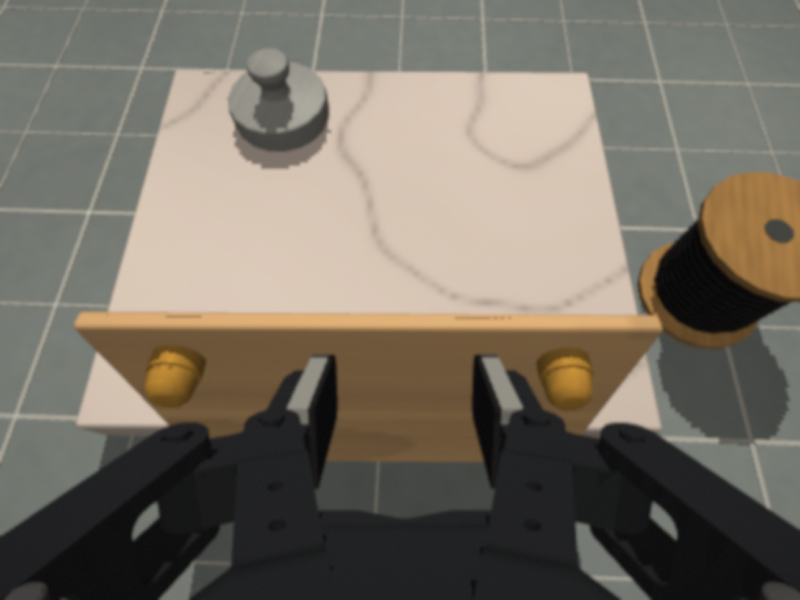

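View pics/scene_p8.png

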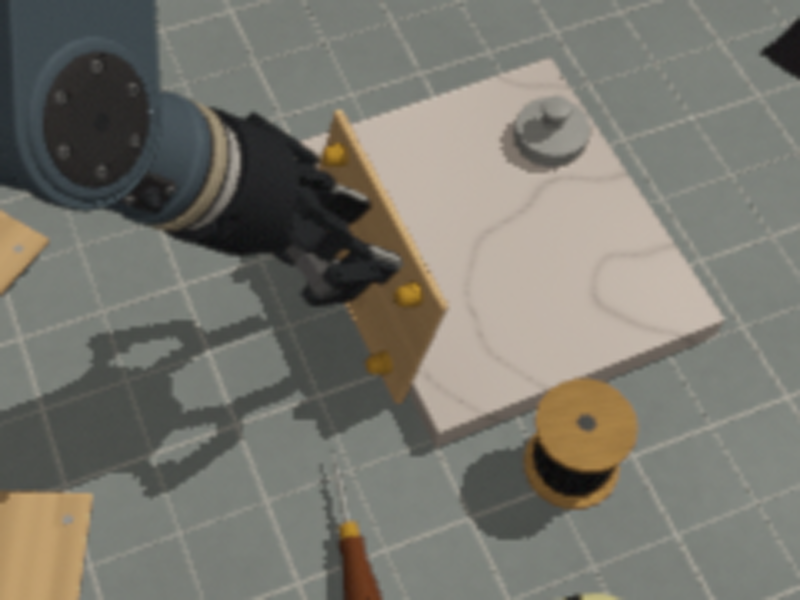

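>>> step_arm --pt "0 0 0 0 0.44 0.24 0" --pt "0 0 0 0 0.88 0.47 0" --pt "0 0 0 0 1.3 0.75 0" --pt "0 0 0 0 1.6 0.9 0" --pt "0 0 0 0 1.6 0.9 0" --pt "0 0 0 0 1.6 0.9 0"

```text
t: 11.42
tcp_pos: [0.5914, 0.0664, 0.0988]
tool_rot: [-0.423, -0.008, 0.015, 0.906]
force: [-0.6, -0.7, 0.3]
finger_gap: 0.497
```

```bash
python3 look.py p9 wrist scene;python3 -c "
from h import *
from station import *
s=sense();where(s)
for d,z in [(.04,.089),(.05,.083)]: rel(s,np.radians(40),(d,.018,z))
"
```

```text
t 11.43 corner(slab mm) [27.8 17.3 93.3] back corner z 79.1 lean 40.0 F slab [-0.7, -0.6, 0.3] gap 0.5
t 11.53 corner(slab mm) [27.7 17.4 93.3] back corner z 79.1 lean 40.0 F slab [-0.4, -0.0, -0.2] gap 0.5
lean 40 corner (0.04, 0.018, 0.089) -> [0.0, 0.003, -0.001, 0.062, 1.116, 0.664]
lean 40 corner (0.05, 0.018, 0.083) -> [0.0, 0.003, -0.001, 0.064, 2.218, 1.045]
```

View pics/wrist_p9.png

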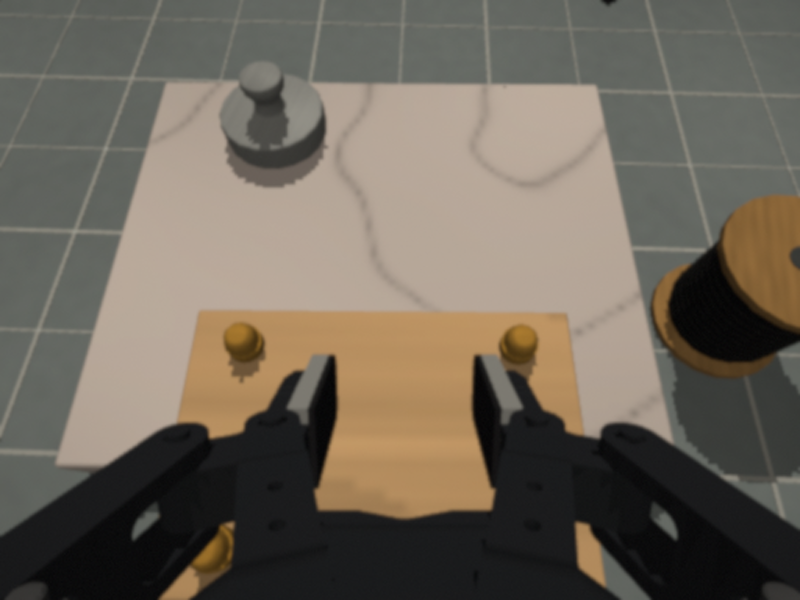

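View pics/scene_p9.png

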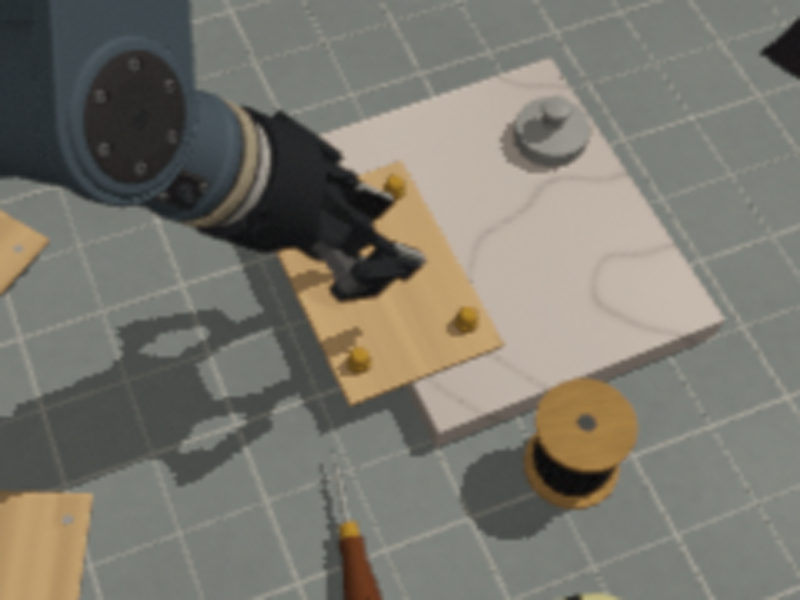

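The board fell flat on the slab, feet up, with the wall edge overhanging the face. Backing off to measure it.

>>> step_arm --pt "0 0 0 0 -5 0 0" --pt "0 0 0 0 -10 0 0" --pt "0 0 0 0 -14 -2 0" --pt "0 0 0 0 -14 -5 0" --pt "0 0 0 0 -14 -5 0"

```text
t: 12.15
tcp_pos: [0.5948, -0.0632, 0.172]
tool_rot: [-0.422, -0.006, 0.015, 0.906]
force: [-0.5, 0.8, 0.5]
finger_gap: 0.499
```

```bash
cat > meas.py <<'E'
from h import *
from station import *
import sys
d=snapshot("scene");P=cloud(d);hsv=cv2.cvtColor(d["frame"],cv2.COLOR_RGB2HSV)
S=(P-O)@np.stack([n,f,Z],1)*1000
m=((hsv[...,1]>70)&(hsv[...,0]>8)&(hsv[...,0]<28)&(S[...,2]>27)&(S[...,2]<37)&(S[...,0]>-60)&(S[...,0]<215)&(abs(S[...,1])<125)).astype(np.uint8)
k,l,st,ce=cv2.connectedComponentsWithStats(m);i=1+np.argmax(st[1:,4]);q=S[l==i]
r=cv2.minAreaRect(q[:,:2].astype(np.float32));print(st[i,4],r,"z",np.percentile(q[:,2],[5,50,95]).round(1));print(cv2.boxPoints(r).round(1).tolist())
x,y,w,h=150,100,240,180
cv2.imwrite(f"pics/m_{sys.argv[1]}.png",cv2.resize(d["frame"][y:y+h,x:x+w,::-1],(800,600),interpolation=cv2.INTER_CUBIC))
E
python3 meas.py 1; python3 -c "
from h import *
from station import *
s=sense();where(s)
for d,z in [(-.07,.06),(-.07,.028),(-.04,.028)]: rel(s,np.radians(0),(d,.018,z))
"
```

```text
2901 ((11.527820587158203, 4.9052886962890625), (114.69061279296875, 173.26905822753906), 0.020662887021899223) z [29.9 32.1 34.4]
[[-45.79999923706055, 91.5], [-45.79999923706055, -81.69999694824219], [68.9000015258789, -81.69999694824219], [68.80000305175781, 91.5999984741211]]
t 12.2 corner(slab mm) [-100.2   16.6  166.9] back corner z 152.7 lean 40.1 F slab [-0.9, 0.5, -0.5] gap 0.5
lean 0 corner (-0.07, 0.018, 0.06) -> [-0.701, 0.001, -0.003, 0.166, 9.799, -3.259]
lean 0 corner (-0.07, 0.018, 0.028) -> [-0.701, 0.001, -0.003, 0.173, 12.245, -5.323]
lean 0 corner (-0.04, 0.018, 0.028) -> [-0.701, 0.001, -0.003, 0.178, 14.179, -3.029]
```

View pics/m_1.png

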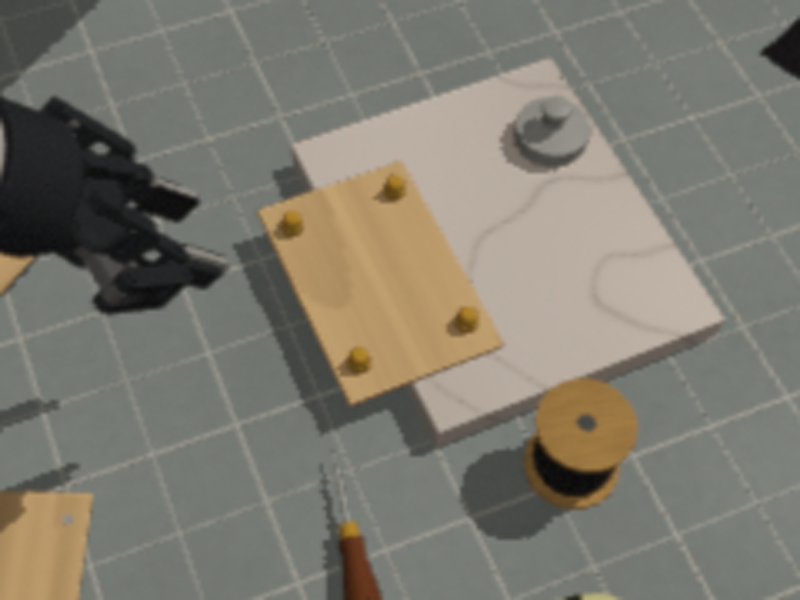

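```bash
python3 -c "
from h import *
from station import *
s=sense();where(s)
for d,z in [(-.08,.07),(-.07,.0275),(-.055,.0275)]: rel(s,np.radians(0),(d,.006,z))
"
```

```text
t 12.2 corner(slab mm) [-100.2   16.6  166.9] back corner z 152.7 lean 40.1 F slab [-0.9, 0.5, -0.5] gap 0.5
lean 0 corner (-0.08, 0.006, 0.07) -> [-0.701, 0.001, -0.003, -1.038, 8.393, -3.379]
lean 0 corner (-0.07, 0.006, 0.0275) -> [-0.701, 0.001, -0.003, -1.027, 12.287, -5.355]
lean 0 corner (-0.055, 0.006, 0.0275) -> [-0.701, 0.001, -0.003, -1.024, 13.254, -4.208]
```

>>> step_arm --pt "-0.18 0 0 -1 2 -1.5 0" --pt "-0.36 0 0 -1 5 -2.5 0" --pt "-0.54 0 0 -1 8.4 -3.4 0" --pt "-0.7 0 0 -1 8.4 -3.4 0" --pt "-0.7 0 0 -1 8.4 -3.4 0" --pt "-0.7 0 0 -1 12.3 -5.35 0" --pt "-0.7 0 0 -1 12.3 -5.35 0" --pt "-0.7 0 0 -1 12.3 -5.35 0"

```text
t: 13.2
tcp_pos: [0.5834, -0.0245, 0.0444]
tool_rot: [-0.706, -0.011, 0.012, 0.708]
force: [0.8, 0.1, 0.2]
finger_gap: 0.501
```

```bash
python3 look.py p10 wrist side;  python3 -c "
from h import *
from station import *
s=sense();where(s)
for d in [-.06,-.04,-.02,0,.013]: rel(s,np.radians(0),(d,.006,.0275))
"
```

```text
t 13.2 corner(slab mm) [-70.7   6.6  27.9] back corner z 27.9 lean 0.1 F slab [0.1, 0.8, 0.2] gap 0.5
t 13.3 corner(slab mm) [-71.    7.2  28.7] back corner z 28.7 lean 0.0 F slab [-0.0, 0.3, 0.0] gap 0.5
lean 0 corner (-0.06, 0.006, 0.0275) -> [-0.001, 0.001, 0.0, -0.121, 0.121, 1.098]
lean 0 corner (-0.04, 0.006, 0.0275) -> [-0.001, 0.001, 0.0, -0.12, 0.122, 3.098]
lean 0 corner (-0.02, 0.006, 0.0275) -> [-0.001, 0.001, 0.0, -0.119, 0.124, 5.098]
lean 0 corner (0, 0.006, 0.0275) -> [-0.001, 0.001, 0.0, -0.118, 0.125, 7.098]
lean 0 corner (0.013, 0.006, 0.0275) -> [-0.001, 0.001, 0.0, -0.117, 0.126, 8.398]
```

View pics/wrist_p10.png

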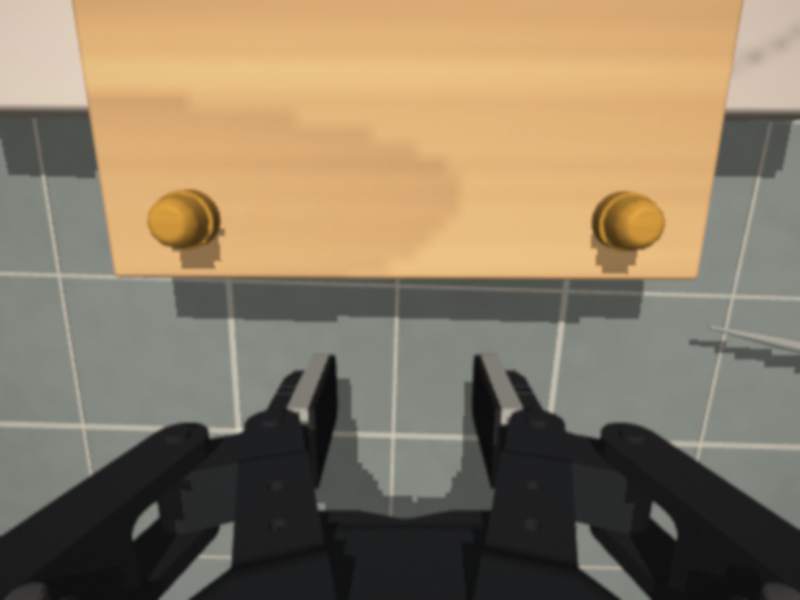

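View pics/side_p10.png

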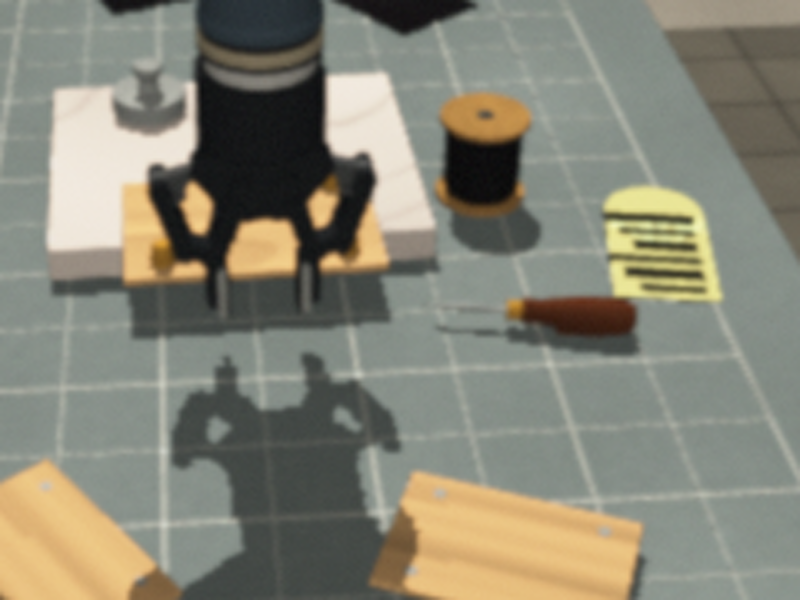

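>>> step_arm --pt "0 0 0 0 0.12 0.8 0" --pt "0 0 0 0 0.12 1.4 0" --pt "0 0 0 0 0.12 1.9 0" --pt "0 0 0 0 0.12 2.4 0" --pt "0 0 0 0 0.12 2.9 0" --pt "0 0 0 0 0.12 3.4 0" --pt "0 0 0 0 0.12 3.9 0" --pt "0 0 0 0 0.12 4.4 0" --pt "0 0 0 0 0.12 4.9 0" --pt "0 0 0 0 0.12 5.4 0" --pt "0 0 0 0 0.12 5.8 0" --pt "0 0 0 0 0.12 6.1 0"

```text
t: 14.8
tcp_pos: [0.5821, 0.0365, 0.044]
tool_rot: [-0.707, -0.011, 0.011, 0.707]
force: [-0.0, -1.0, 0.5]
finger_gap: 0.5
```

```bash
python3 look.py p11 wrist; python3 meas.py 2; python3 -c "
from h import *
from station import *
s=sense();where(s)
for d in [0,.012]: rel(s,np.radians(0),(d,.006,.0275))
"
```

```text
t 14.8 corner(slab mm) [-9.7  7.2 27.5] back corner z 27.5 lean 0.0 F slab [-1.0, -0.1, 0.5] gap 0.5
2181 ((49.469364166259766, 4.7174835205078125), (114.57311248779297, 172.20631408691406), 0.14656467735767365) z [29.9 32.2 34.3]
[[-8.0, 90.69999694824219], [-7.599999904632568, -81.5], [107.0, -81.19999694824219], [106.5, 91.0]]
t 14.9 corner(slab mm) [-9.5  7.  27.4] back corner z 27.4 lean 0.1 F slab [-0.9, 0.2, -0.1] gap 0.5
lean 0 corner (0, 0.006, 0.0275) -> [-0.001, 0.001, -0.0, -0.103, -0.006, 0.949]
lean 0 corner (0.012, 0.006, 0.0275) -> [-0.001, 0.001, -0.0, -0.102, -0.005, 2.149]
```

View pics/wrist_p11.png

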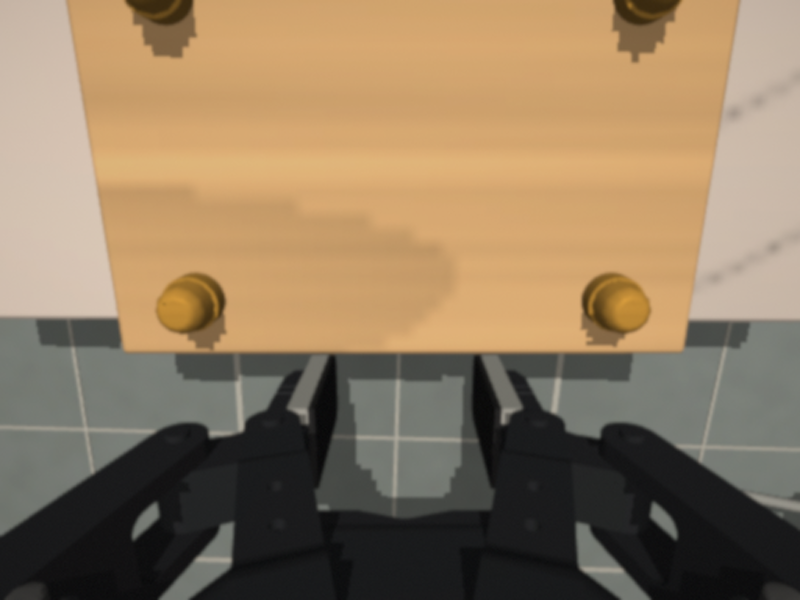

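View pics/m_2.png

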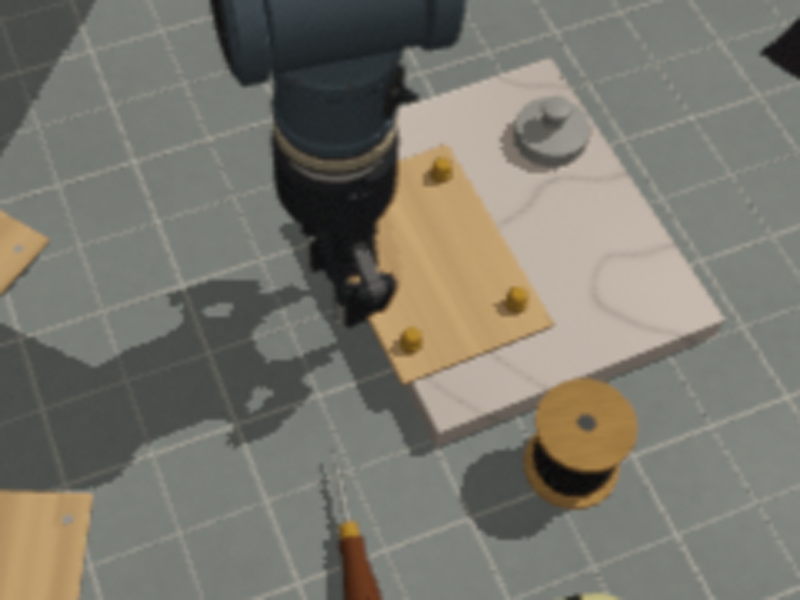

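>>> step_arm --pt "0 0 0 0 -0.03 0.5 0" --pt "0 0 0 0 -0.03 0.9 0" --pt "0 0 0 0 -0.03 1.3 0" --pt "0 0 0 0 -0.03 1.7 0" --pt "0 0 0 0 -0.03 2.1 0" --pt "0 0 0 0 -0.03 2.4 0" --pt "0 0 0 0 -0.03 2.4 0"

```text
t: 15.78
tcp_pos: [0.5812, 0.0611, 0.0443]
tool_rot: [-0.707, -0.011, 0.011, 0.707]
force: [0.3, -0.3, -0.3]
finger_gap: 0.497
```

```bash
python3 -c "
from h import *
from station import *
where(sense())"; python3 meas.py 3
```

```text
t 15.78 corner(slab mm) [14.9  7.  27.8] back corner z 27.8 lean 0.1 F slab [-0.3, 0.3, -0.3] gap 0.5
2081 ((74.32138061523438, 5.318611145019531), (170.33071899414062, 114.52294921875), 89.97350311279297) z [29.8 32.1 34.3]
[[17.0, -79.80000305175781], [131.5, -79.9000015258789], [131.60000610351562, 90.5], [17.100000381469727, 90.5]]
```

The board's near edge is now 15–17 mm inside the slab face. Retreating back and up, then a final check.

>>> step_arm --pt "0 0 0 0 0 -1 0" --pt "0 0 0 0 -1 -4 0" --pt "0 0 0 0 -6 -8 0" --pt "0 0 0 0 -12 -14 0" --pt "0 0 0 0 -15 -20 0" --pt "0 0 0 0 -15 -22 0" --pt "0 0 0 0 -15 -22 0" --pt "0 0 0 0 -15 -22 0"

```text
t: 16.82
tcp_pos: [0.5873, -0.1591, 0.1936]
tool_rot: [-0.706, -0.01, 0.011, 0.708]
force: [0.5, 0.2, -0.2]
finger_gap: 0.499
```

```bash
python3 look.py end side scene; python3 meas.py 4;python3 - <<'E'
from h import *
a=pickle.load(open("scene0.pkl","rb"));b=pickle.load(open("scene_end.pkl","rb"))
for nm,(u,v) in dict(weight=(492,207),spool=(509,356),awl=(402,430)).items():
    u=int(u/1.5625);v=int(v/1.5625);w=18
    t=a["frame"][v-w:v+w,u-w:u+w];s=b["frame"][v-w-8:v+w+8,u-w-8:u+w+8]
    r=cv2.matchTemplate(s,t,cv2.TM_CCOEFF_NORMED);_,m,_,l=cv2.minMaxLoc(r);print(nm,m,"shift px",l[0]-8,l[1]-8)
E
```

```text
t 16.82 corner(slab mm) [-205.3    6.3  177.1] back corner z 177.0 lean 0.1 F slab [0.2, 0.5, -0.2] gap 0.5
2790 ((74.25979614257812, 4.700767517089844), (171.4557342529297, 114.81692504882812), 89.89457702636719) z [29.8 32.1 34.4]
[[16.700000762939453, -80.9000015258789], [131.5, -81.0999984741211], [131.8000030517578, 90.30000305175781], [17.0, 90.5]]
weight 0.9963537454605103 shift px 0 0
spool 0.9996470808982849 shift px 0 0
awl 0.9996206164360046 shift px 0 0
```

View pics/side_end.png

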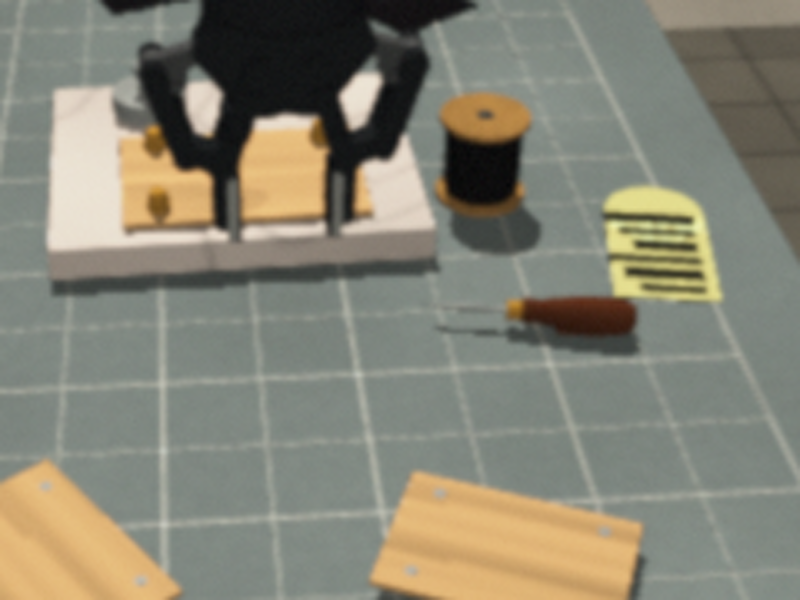

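View pics/scene_end.png

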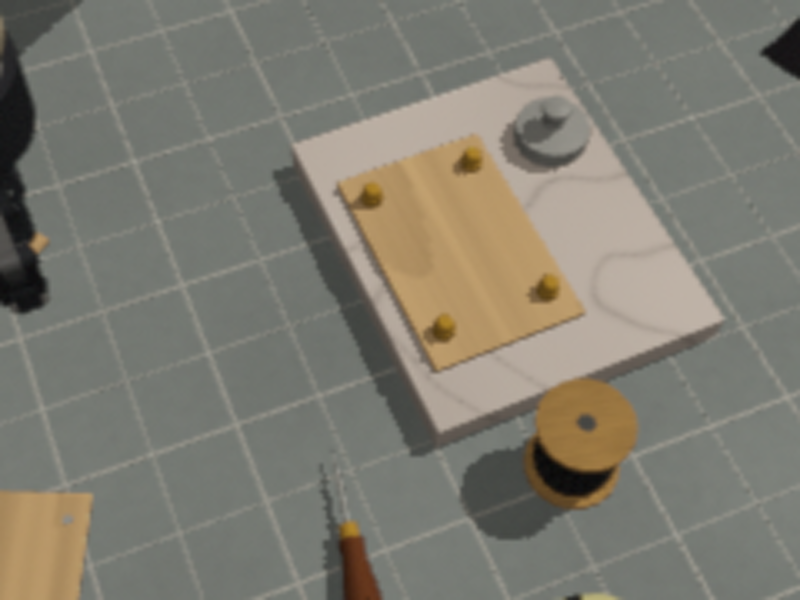

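The board lies flat, feet up and wholly on the slab. The weight, spool and awl show no shift in the images. Handing in.

```bash
python3 -c "
from station import *
print(sign_off())"
```

```text
the job is handed in; nothing more can be done
None
```

The base board is turned over and lies flat, feet up, wholly on the slab. I handed the job in at about 17 s of the 54 s allowed.

- **How it was done:** I pushed the largest board flush against the slab with leaning, half-open fingertips. I kept pushing under its free edge until it stood on edge and fell over onto the slab. Then I pushed the overhanging edge on, without gripping the board at any point.
- **Final position:** the board lies parallel to the slab face. Its near edge is about 17 mm inside the face and its far edge is at 132 mm of the slab's 220 mm. At the sides it spans -81 to +90 mm, within the slab's ±130 mm.
- **Bystanders:** the weight, spool and awl each showed a 0 pixel shift against the first picture.
- **Forces:** the highest force I read was about 15 N.
- **Disagreements:** the camera and the robot differed by about 2 mm on the edge position, and the board's top read about 1 mm high. Both are small next to the margins, and no check failed.

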